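# Fit the level probe into the flotation cell's spring-plunger holder

## Robot

A 7-joint arm with a two-finger parallel gripper is mounted at the origin on the work surface. World frame = base frame: x ahead of the robot, y to its left, z up, the work surface at z = 0. Lengths are in m, angles in rad, forces in N, time in s.
With the tool pointing down it reaches from about 0.4 to 0.9 m from the base axis. Payload 5.5 kg.
Tool frame: the origin (TCP) lies midway between the tips of the shut fingers; the grasp point (between the pads) lies 19 mm behind it; y points along the fingers, z is the direction in which the jaws open and shut, and the axes are right-handed (so a half turn about y gives the same grasp; the last joint's range is limited). The gripper opens to 92 mm and grips with 3 to 60 N. Pads are 19 mm wide; open, the fingers measure 130 mm over their backs; the gripper's body (75 mm by 190 mm) begins 47 mm behind the grasp point.
Start: joints at [1.591, 0.501, -0.427, 1.55, 0.221, 1.138, -0.21], TCP at [0.156, -0.631, 0.227] pointing down, gripper open.
Joint ranges: [-2.88, 2.88], [-0.31, 2.03], [-1.54, 1.56], [0.2, 2.42], [-1.41, 4.55], [0.19, 2.02], [-2.57, 2.57]. Speed limits (rad/s): [2.57, 2.57, 3.14, 3.14, 3.14, 3.14, 3.14].

## Interface

Orientations are given as a unit quaternion [w, x, y, z].
In Python, from cell import status, vision, r, spotter gives the robot as it stands. The module is installed in compiled form; this text tells all that it offers.
- The arm moves only by the tool arm_command, never from a script. Its argument "steps" is text: rows parted by semicolons, each of 7 numbers parted by spaces: the turn, a rotation vector about the tool's x, y, z in degrees, then the shift along the tool's x, y, z in cm, then the closure, from -1 (fully open) to 1 (shut), so that 0 is half open. A call has 1 to 5 rows; each row is the pose to reach, as a shift and turn from the pose commanded when the call began, along the tool's axes at that moment; what a row does not reach only later rows make up. A row lasts 1/8 s, in which the tool goes at most 62.5 mm and 10.7 degrees, less where a joint would pass 70% of its speed; a pose out of reach is approached as far as the arm can. A call with a gripper value outside its range is refused whole. The fingers move at their own pace and stop on an object; "squeeze" is the grip in N (left out, the last holds). Time passes only in rows, so rows that repeat a pose let the fingers close. It gives the time, the measured TCP pose, the force and the opening at its end, in the units of the state.
- status.read_state(): the state, without advancing time (a new reading comes with each control period).
- vision.read_camera(name): name is "scene" or "top"; returns a dict with "pixels" (480x640x3 uint8, red, green, blue), "range_z" (480x640 float32, m along the optical axis (not along the pixel's ray), 0 where there is no reading), "intrinsics" (3x3 intrinsics, pixels), "rvec" (rotation vector, rad) and "tvec" (3), from world to camera coordinates, as OpenCV has them. Camera axes: x right, y down, z forward; pixel columns grow to the right and rows downward; lengths in m; the calibration is good to about 2 mm. A picture is of the moment at which its call begins.
- r.sign_off(): hands the job in, once; it reports no verdict.
Trained networks look in a picture, given as the dict that the camera call returned (one of the last four; its "shot" number tells which), for a name from the list of things; names that differ only in an ending like _2 or _b are one class to them, and where a whole thing is asked for, a point or a joint stands for the part that bears it (a point fixed in the world has none). Each returns a list of dicts, best first, with "p" (0 to 1); they miss things now and then, are a little off and sometimes report something else, mostly with a low value. They report only what shows in the picture. A call takes as long as a camera call. They do not tell look-alikes from the thing itself.
- spotter.masks_of(picture, query): "region" (480x640 bool, what is visible of it).
- spotter.pinpoint(picture, query): "xyz" ([x, y, z] in m, in the coordinates of the camera as it stood for that picture, good to about 4 mm: a listed point, or the origin of a listed thing).
The state is a dict: "time": time; "joint_pos": joint angles; "joint_vel": joint speeds; "tau": joint torques, N m; "ee_pos": TCP position; "tcp_rot": TCP orientation; "wrist_force": force on the tool from outside, world axes, zero at the start; "wrist_torque": the same for the moment, N m; "finger_gap": finger opening in m.
Only numpy, scipy, OpenCV 4.12 (cv2) and the standard library are available. Lean on these libraries where they do the work, as an engineer would, in place of code of your own. Each camera call takes 0.05 s, during which the arm holds its last target.

## Task

Get the flotation cell ready for its run: pull the short blanking plug out of the slanted probe holder on the cell and put it down in the steel tray. Then take the long probe from its stand and slide it down the holder, past the spring plunger, until it is fully home with its collar on the holder's mouth and the plunger has snapped into its groove. Put nothing down by dropping it from a height, and leave the bottle, the jar and the spatula where they are.

Things in the scene. Friction and masses are not known exactly. Their poses are not given: they have to be found in the camera images.
- holder: aluminium probe holder on the cell's near rim. Origin: centre of its mouth, 178 mm up. z axis: out of the mouth along the bore, 32 deg from vertical, leaning to the robot's side; rods go in along -z. x axis: away from the robot and up, the plunger's side; y level. Bore 18.4 mm square, 50 mm long, funnel mouth 26.4 mm narrowing over 10 mm, block 38 mm square. A home rod sits 1 mm off to -x
- plunger (a joint): ball-nosed spring plunger in the holder's +x side, 25 mm below the mouth, black knob 50 mm off the bore axis; needs no handling. Metres, growing outwards: -0.0025 with the holder empty, about 0 in the groove of a fully home rod (pressing 3 N), 0.0025 riding on a rod's full thickness. Sliding a rod past it, into or out of the groove takes 4 to 18 N, more when held off line
- plug_mid (a point): blanking plug: short steel rod with black ribbed knob, 100 mm long, loose, 60 g; starts fully home in the holder, gripped by the plunger. Origin: its centre; z points along it to the knob. Along z: rod 16 mm diameter from -50 (pointed nose) to 0, collar 32 mm diameter 0 to 6 mm, knob 24 mm diameter (26 over ribs) 6 to 50 mm; grip it at about 28 mm
- probe_mid (a point): level probe: long steel rod with plain grey round head, 166 mm long, loose, 160 g; starts upright in the stand. Origin: its centre; z points along it to the head. Along z: rod 16 mm diameter from -83 (nose tapers to 6 mm over 8 mm) to 27, groove at 2, collar 32 mm diameter 27 to 33, head 26 mm diameter 33 to 83; grip at about 58. Fully home, the origin is 27 mm below the mouth
- stand: white probe stand, fixed, foot 90 x 100 mm, 125 mm high; the probe hangs upright in a 20 mm hole in the centre of its 60 x 90 mm top plate, collar on the plate. Origin: centre of its underside. It stands on one side of the cell, the tray on the other; they may be swapped
- tray_floor (a point): shallow open steel tray, 170 mm along its x by 190 mm along its y, walls 30 mm high and 4 mm thick, fixed. Origin: centre of its inner floor, 4 mm above the bench
- reagent_bottle: white plastic bottle, 54 mm diameter, 120 mm high, bystander; origin at the centre of its underside
- sample_jar: amber jar with black lid, 60 mm diameter, 75 mm high, bystander; origin at the centre of its underside
- spatula: lab spatula with wooden handle, 158 mm long, 10 mm high, lying crosswise on the bench between the robot and the cell, bystander; origin near its middle, at its underside
- cell: clear open flotation cell, fixed, 130 mm square on a 150 mm foot, 115 mm high, carrying the holder on its near side. Origin: centre of its underside
Not all that is in view belongs to the job. Leave any blue or orange look-alike of the part that bears probe_mid alone.

How it is judged:
On the way, in this order (a step that is already met when the one before it is completed fails the run):
1. the blanking plug is pulled clear of the holder (distance between plug_mid and holder above 0.07 m), for 0.1 s.
2. the plug lies in the tray, let go of (x of plug_mid in the frame of tray_floor between -0.082 and 0.082 m and y of plug_mid in the frame of tray_floor between -0.092 and 0.092 m and z of plug_mid in the frame of tray_floor below 0.07 m and contact force between plug and the fingers below 0.1 N and linear speed of plug below 0.05 m/s), for 0.2 s.
3. the probe is lifted out of its stand (z of probe_mid in the frame of stand above 0.19 m), for 0.1 s.
4. the probe slides down the bore with the plunger riding on it (value of joint plunger above 0.0012 m and contact force between plunger and probe above 0.5 N and z of probe_mid in the frame of holder between -0.02 and 0.05 m), for 0.1 s.
At the end, for the whole second after the job is handed in: probe fully home in the holder: collar within 2.5 mm of the mouth, centred within 3 to 4 mm, in line within 4 degrees, plunger in its groove (below 0.0012) and pressing on it; plug within the tray's walls, its centre under 70 mm above the floor; both released and at rest (z of probe_mid in the frame of holder between -0.0295 and -0.0245 m and x of probe_mid in the frame of holder between -0.004 and 0.003 m and y of probe_mid in the frame of holder between -0.003 and 0.003 m and angle between the z axis of probe_mid and the z axis of holder, either way round below 0.07 rad and value of joint plunger below 0.0012 m and contact force between plunger and probe above 0.5 N and x of plug_mid in the frame of tray_floor between -0.082 and 0.082 m and y of plug_mid in the frame of tray_floor between -0.092 and 0.092 m and z of plug_mid in the frame of tray_floor below 0.07 m and linear speed of probe below 0.02 m/s and linear speed of plug below 0.05 m/s); the robot touches nothing.
It fails at once if the bottle is pushed away or tipped (distance of reagent_bottle from where it was at the start of the episode above 0.025 m or angle between reagent_bottle's own z axis and vertical above 0.4 rad).
It fails at once if the jar is pushed away or tipped (distance of sample_jar from where it was at the start of the episode above 0.025 m or angle between sample_jar's own z axis and vertical above 0.4 rad).
It fails at once if the spatula is moved (distance of spatula from where it was at the start of the episode above 0.025 m).
It fails at once if the plug is dropped from a height or thrown (linear speed of plug above 1.2 m/s).
It fails at once if the probe is dropped from a height or thrown (linear speed of probe above 1.2 m/s).
It also fails if it takes over 59 s, if anything falls off the work surface, if the arm or the gripper's body presses on something with over 40 N, if the wrist force passes 120 N, or if a joint passes its speed limit or range.

## Working session

There is one attempt and no reset: what is moved stays moved. The work goes in short steps, Python scripts to look and compute and a tool call to move; the robot and the scene stay as the last step left them, time stands still between calls to the robot, and variables do not carry over. Pictures are saved under pics/ and viewed, and the job is handed in when it is done.

Besides the shell and the picture viewer there is one more tool, called after "Request:" as name(argument=value, ...) on one line, values as JSON. arm_command: Moves the arm, as the interface text tells. Its arguments: {"type":"object","properties":{"steps":{"type":"string"},"squeeze":{"type":"number"}},"required":["steps"]}

```bash
mkdir -p pics; cat > h.py <<'E'
import numpy as np, cv2
from scipy.spatial.transform import Rotation as R
from cell import status, vision, r, spotter
def w2c(pic):
    return cv2.Rodrigues(np.array(pic['rvec'],float))[0], np.array(pic['tvec'],float).ravel()
def toworld(pic,p):
    Rm,t=w2c(pic); return (np.asarray(p)-t)@Rm
def proj(pic,p):
    Rm,t=w2c(pic); c=Rm@np.asarray(p)+t; k=np.array(pic['intrinsics'])@c; return k[:2]/k[2]
def px2w(pic,u,v,z=None):
    K=np.array(pic['intrinsics']); z=pic['range_z'][int(v),int(u)] if z is None else z
    return toworld(pic,np.array([(u-K[0,2])/K[0,0]*z,(v-K[1,2])/K[1,1]*z,z]))
def cloud(pic):
    K=np.array(pic['intrinsics']); z=pic['range_z']; v,u=np.mgrid[0:480,0:640]
    P=np.stack([(u-K[0,2])/K[0,0]*z,(v-K[1,2])/K[1,1]*z,z],-1)
    return toworld(pic,P.reshape(-1,3)).reshape(480,640,3)
def save(pic,name,crop=None,s=1):
    im=cv2.cvtColor(pic['pixels'],cv2.COLOR_RGB2BGR)
    if crop: im=im[crop[1]:crop[3],crop[0]:crop[2]]
    im=cv2.resize(im,None,fx=s,fy=s,interpolation=cv2.INTER_CUBIC)
    cv2.imwrite('pics/'+name,im)
def st():
    s=status.read_state()
    print('t',s['time'],'ee',np.round(s['ee_pos'],4),'q',np.round(s['tcp_rot'],4),'F',np.round(s['wrist_force'],2),'gap',s['finger_gap'],'j',np.round(s['joint_pos'],3))
    return s
E
python3 - <<'E'
from h import *
np.set_printoptions(suppress=True,precision=4)
st()
for n in ['scene','top']:
    p=vision.read_camera(n); save(p,n+'0.png')
    Rm,t=w2c(p); print(n,'cam at',-Rm.T@t, 'fwd',Rm[2])
    for q in ['holder','plug_mid','probe_mid','stand','tray_floor','reagent_bottle','sample_jar','spatula','cell','plunger']:
        try:
            for d in spotter.pinpoint(p,q): 
                w=toworld(p,d['xyz']); print(n,q,round(d['p'],2),w,proj(p,w).round())
        except Exception as e: print(q,e)
E
```

```text
t 0.0 ee [ 0.156  -0.6303  0.2257] q [ 0.0856 -0.0857  0.7026 -0.7012] F [ 0.76 -0.08 -0.38] gap 0.09162434324062567 j [ 1.591  0.502 -0.427  1.551  0.221  1.138 -0.21 ]
scene cam at [ 0.924  -0.4265  0.8501] fwd [-0.3928  0.5119 -0.764 ]
scene holder 0.86 [0.5375 0.0458 0.1789] [316. 225.]
scene plug_mid 0.61 [0.5414 0.0478 0.1806] [318. 224.]
scene probe_mid 0.88 [0.3881 0.258  0.0805] [321. 170.]
scene probe_mid 0.86 [0.6017 0.2845 0.0813] [408. 201.]
scene probe_mid 0.81 [0.4954 0.2836 0.094 ] [367. 178.]
scene probe_mid 0.79 [0.4265 0.3862 0.0844] [366. 146.]
scene probe_mid 0.63 [0.5121 0.3878 0.0804] [397. 160.]
scene stand 0.81 [0.5003 0.2859 0.0032] [367. 207.]
scene tray_floor 0.92 [ 0.4651 -0.2978  0.0051] [172. 388.]
scene reagent_bottle 0.71 [ 0.7115 -0.2022  0.0003] [313. 427.]
scene reagent_bottle 0.6 [ 0.6182  0.0355 -0.0001] [348. 304.]
scene sample_jar 0.94 [0.7409 0.2437 0.0015] [451. 266.]
scene spatula 0.83 [ 0.3707 -0.0178  0.0015] [240. 264.]
scene cell 0.76 [ 0.6167  0.032  -0.0005] [346. 305.]
scene cell 0.52 [0.5379 0.0489 0.1792] [317. 224.]
scene cell 0.42
[... 372 characters left out ...]
probe_mid 0.79 [0.4314 0.3831 0.0829] [134. 303.]
top probe_mid 0.75 [0.3861 0.2563 0.0811] [205. 328.]
top probe_mid 0.74 [0.4963 0.2824 0.1019] [188. 266.]
top probe_mid 0.59 [0.5985 0.282  0.0851] [191. 209.]
top stand 0.74 [0.4963 0.2835 0.0027] [202. 266.]
top tray_floor 0.95 [ 0.4669 -0.2971  0.0046] [498. 281.]
top reagent_bottle 0.77 [ 0.7077 -0.2002 -0.0057] [445. 160.]
top sample_jar 0.67 [ 0.7375  0.2426 -0.0025] [224. 146.]
top spatula 0.75 [ 0.3707 -0.0134 -0.0003] [353. 330.]
top cell 0.55 [0.6144 0.0407 0.    ] [325. 206.]
top cell 0.17 [0.4976 0.2844 0.0008] [201. 266.]
plunger it knows: cell, holder, plug_mid, probe_mid, reagent_bottle, sample_jar, spatula, stand, tray_floor
```

View pics/scene0.png

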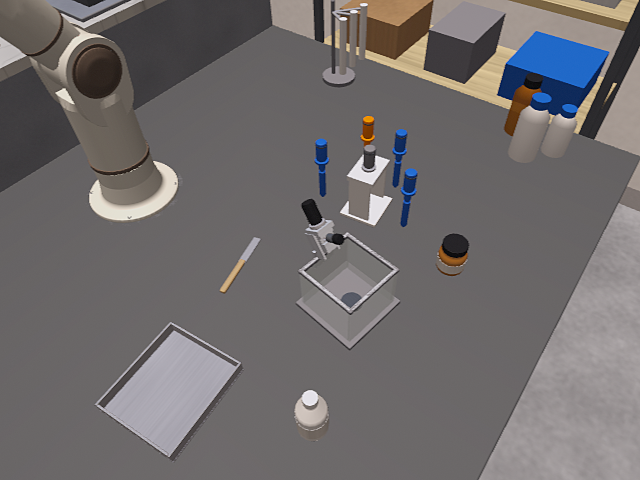

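View pics/top0.png

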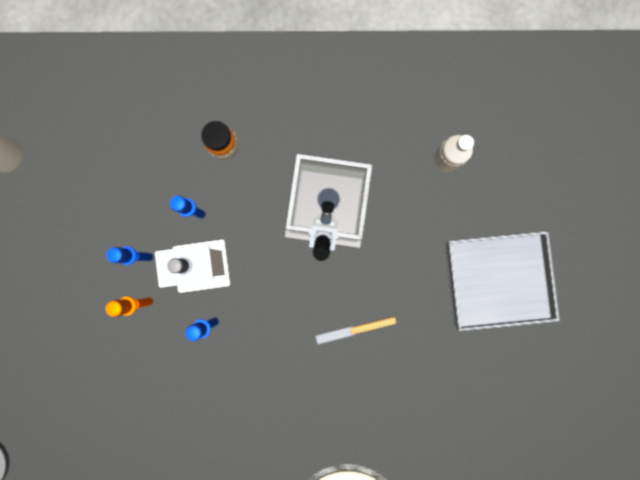

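The scene and top views agree. For probe_mid the candidates are:
- grey head in the white stand: scene (369,158), top (178,266)
- blue: scene (321,150), (400,140), (409,180)
- orange: scene (368,128)

By the description I take the grey one in the stand. The plug is the black knob at scene (312,212), top (321,246). Next come close crops and measuring the axes.

```bash
python3 - <<'E'
from h import *
np.set_printoptions(suppress=True,precision=4)
for n,c1,c2 in [('scene',(280,180,430,330),(330,130,430,230)),('top',(270,140,390,270),(140,220,250,310))]:
    p=vision.read_camera(n); save(p,n+'_h.png',c1,4.5); save(p,n+'_s.png',c2,5)
    np.savez(n+'.npz',**p)
    print(p['intrinsics'])
    for q in ['holder','plug_mid','probe_mid','stand']:
        for d in spotter.pinpoint(p,q): 
            w=toworld(p,d['xyz']); print(n,q,round(d['p'],2),w)
    C=cloud(p); im=p['pixels'].astype(int)
    for q in ['plug_mid','probe_mid']:
        for d in spotter.masks_of(p,q):
            P=C[d['region']&(p['range_z']>0)]
            rgb=np.median(im[d['region']],0); print(q,round(d['p'],2),len(P),P.mean(0),P.min(0),P.max(0),rgb)
E
```

```text
[[497.0667   0.     327.0239]
 [  0.     497.0667 242.5062]
 [  0.       0.       1.    ]]
scene holder 0.62 [0.5372 0.0498 0.1779]
scene holder 0.46 [0.5396 0.0491 0.1796]
scene plug_mid 0.77 [0.5402 0.0485 0.181 ]
scene probe_mid 0.95 [0.6017 0.2823 0.0814]
scene probe_mid 0.87 [0.5104 0.3892 0.0826]
scene probe_mid 0.85 [0.4249 0.3874 0.0823]
scene probe_mid 0.58 [0.3841 0.2563 0.079 ]
scene probe_mid 0.56 [0.4958 0.2832 0.097 ]
scene stand 0.74 [0.4967 0.283  0.0018]
scene stand 0.37 [ 0.7115 -0.2007  0.0003]
plug_mid 0.77 449 [0.5324 0.0453 0.2028] [0.4409 0.0319 0.0008] [0.5612 0.1975 0.2278] [25. 24. 25.]
probe_mid 0.91 467 [0.3948 0.2513 0.1082] [ 0.3136  0.239  -0.0021] [0.4072 0.3514 0.1694] [16. 42. 91.]
probe_mid 0.81 327 [0.5018 0.2786 0.1562] [ 0.3708  0.2677 -0.0017] [0.5142 0.4822 0.1843] [64.5 61.  63. ]
probe_mid 0.77 506 [0.516  0.3837 0.1049] [ 0.4044  0.3687 -0.0025] [0.5316 0.5696 0.1685] [16. 43. 92.]
probe_mid 0.76 308 [0.4342 0.3778 0.138 ] [0.3562 0.2868 0.0014] [0.4894 0.4958 0.1816] [124.  59.   0.]
probe_mid 0.64 579 [0.6009 0.2817 0.106 ] [ 0.5061  0.267
[... 531 characters left out ...]
02 0.2865 0.003 ]
top stand 0.87 [0.4988 0.2866 0.0026]
plug_mid 0.68 472 [0.5282 0.0497 0.2089] [0.505  0.0329 0.173 ] [0.5524 0.0628 0.2281] [32. 32. 34.]
probe_mid 0.85 502 [0.5977 0.2808 0.1227] [ 0.5831  0.2681 -0.0039] [0.6339 0.3478 0.1697] [ 34.  105.  214.5]
probe_mid 0.82 455 [0.3924 0.2515 0.13  ] [ 0.3699  0.2393 -0.0003] [0.4049 0.3151 0.1695] [ 37. 111. 226.]
probe_mid 0.66 567 [0.5067 0.3792 0.1245] [ 0.4903  0.369  -0.0012] [0.521  0.416  0.1694] [ 29.   83.  189.5]
probe_mid 0.65 419 [0.4974 0.2787 0.1626] [0.4814 0.2677 0.1236] [0.5137 0.3135 0.1849] [192.5 191.  191. ]
probe_mid 0.64 1056 [0.732  0.2384 0.0616] [ 0.7073  0.213  -0.0019] [0.7901 0.2818 0.0798] [45. 45. 43.]
```

```bash
python3 - <<'E'
import cv2,numpy as np
a=cv2.imread('pics/scene_h.png');b=cv2.imread('pics/top_h.png')
f=lambda i:cv2.resize(i,(400,400))
m=np.vstack([np.hstack([f(a),f(b)])]);cv2.imwrite('pics/m1.png',m)
a=cv2.imread('pics/scene_s.png');b=cv2.imread('pics/top_s.png')
cv2.imwrite('pics/m2.png',np.hstack([f(a),f(b)]))
E
```

```text
(no output)
```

View pics/m1.png

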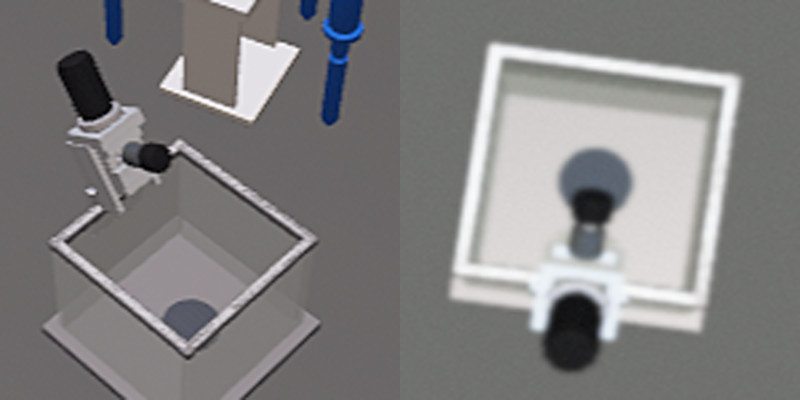

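View pics/m2.png

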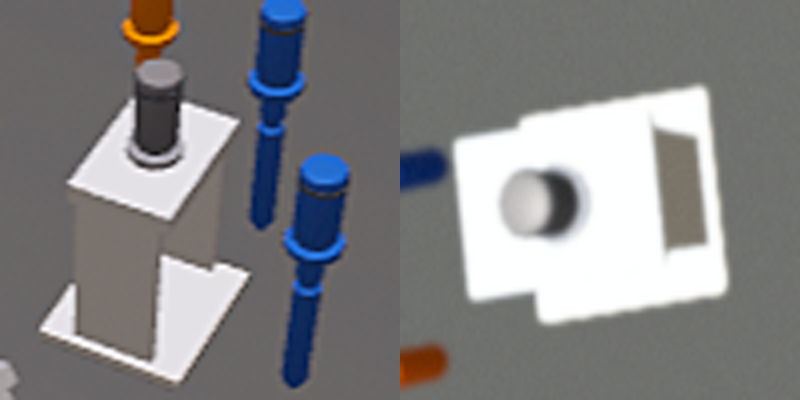

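The crops confirm it: the plain grey head with light collar sits in the white stand (scene ~ (369,158)), and the plug is the black ribbed knob leaning to the robot. Now I fit the cylinder axes and yaws.

```bash
python3 - <<'E'
from h import *
from scipy.optimize import least_squares
np.set_printoptions(suppress=True,precision=4)
pics={n:dict(np.load(n+'.npz')) for n in ['scene','top']}
p=pics['top']
# cell corners
def atz(p,u,v,z):
    Rm,t=w2c(p);K=p['intrinsics'];d=Rm.T@np.array([(u-K[0,2])/K[0,0],(v-K[1,2])/K[1,1],1]);c=-Rm.T@t
    return c+d*(z-c[2])/d[2]
cs=[atz(p,u,v,.115) for u,v in [(297.6,154.3),(372.6,164.4),(360,238.5),(287.1,226)]]
for i in range(4):
    d=cs[(i+1)%4]-cs[i]; print('edge',np.linalg.norm(d),np.degrees(np.arctan2(d[1],d[0])))
# tray corners & stand handled similarly later; cylinder fits
def fit(n,sel,rad,x0,yawfree=True):
    C=cloud(pics[n])
    P=C[sel(C,pics[n])]
    return P
for n in pics:
    C=cloud(pics[n]); im=pics[n]['pixels'].astype(int)
    dark=(im.max(-1)<90)&(pics[n]['range_z']>0)
    box=(abs(C[...,0]-.525)<.04)&(abs(C[...,1]-.05)<.03)&(C[...,2]>.185)&(C[...,2]<.25)
    # knob axis
    P=C[dark&box]; print(n,len(P),P.min(0),P.max(0))
    if n=='scene': PS=P
    else: PT=P
P=np.vstack([PS,PT])
def res(x,full=False,tilt=None):
    th=x[2] if tilt is None else tilt
    d=np.array([-np.sin(th)*np.cos(x[3]),-np.sin(th)*np.sin(x[3]),np.cos(th)])
    o=np.array([x[0],x[1],.21]); v=P-o; s=v@d; rr=np.linalg.norm(v-s[:,None]*d,axis=1)
    # capped cylinder sdf
    ds=abs(s-x[4])-0.022; dr=rr-.0127
    q=np.where((ds>0)|(dr>0),np.hypot(np.maximum(ds,0),np.maximum(dr,0)),np.maximum(ds,dr))
    return q
for PP in (PS,PT,np.vstack([PS,PT])):
  P=PP
  for tilt in (None,np.radians(32)):
    s=least_squares(lambda x:res(x,tilt=tilt),[.525,.05,.56,0.,0],loss='soft_l1',f_scale=.0015)
    x=s.x; th=x[2] if tilt is None else tilt
    d=np.array([-np.sin(th)*np.cos(x[3]),-np.sin(th)*np.sin(x[3]),np.cos(th)])
    c=np.array([x[0],x[1],.21])+d*x[4]
    print('tilt',np.degrees(th),'az',np.degrees(x[3]),'knob ctr',c,'mouth',c-d*.028,'rms',np.sqrt(np.mean(s.fun**2)))
# probe head
for n in pics:
    C=cloud(pics[n]);box=(abs(C[...,0]-.498)<.025)&(abs(C[...,1]-.283)<.025)&(pics[n]['range_z']>0)
    P=C[box&(C[...,2]>.136)&(C[...,2]<.175)]
    s=least_squares(lambda x:np.hypot(P[:,0]-x[0],P[:,1]-x[1])-.013,[.498,.283],loss='soft_l1',f_scale=.0015)
    T=C[box&(C[...,2]>.178)]
    print(n,'probe',s.x,len(P),'top',T.mean(0),np.median(T[:,2]),'plate',np.median(C[box&(C[...,2]>.115)&(C[...,2]<.13)][:,2]))
    B=(abs(C[...,0]-.498)<.08)&(abs(C[...,1]-.283)<.08)&(C[...,2]>.119)&(C[...,2]<.130)
    (cx,cy),wh,a=cv2.minAreaRect((C[B][:,:2]*1000).astype(np.float32)); print('plate rect',cx,cy,wh,a)
    B=(abs(C[...,0]-.467)<.13)&(abs(C[...,1]+.297)<.14)&(C[...,2]>.024)&(C[...,2]<.04)
    (cx,cy),wh,a=cv2.minAreaRect((C[B][:,:2]*1000).astype(np.float32)); print('tray rect',cx,cy,wh,a)
    B=(abs(C[...,0]-.37)<.1)&(abs(C[...,1]+.015)<.12)&(C[...,2]>.005)&(C[...,2]<.02)
    if B.sum()>5: print('spat',C[B].min(0),C[B].max(0))
E
```

```text
edge 0.13174949750249093 -97.92227201039702
edge 0.13111535158478071 169.94788182908002
edge 0.12764276918651565 80.1071648199719
edge 0.1266375273948809 -8.234724897657458
scene 349 [0.5066 0.0356 0.1852] [0.5456 0.0612 0.2278]
top 351 [0.505  0.0378 0.1939] [0.5439 0.0639 0.2281]
tilt 31.52008530346929 az -9.21523058465153 knob ctr [0.5251 0.0509 0.2016] mouth [0.5396 0.0486 0.1777] rms 0.0012441167867525645
tilt 32.0 az -8.801536384047324 knob ctr [0.5251 0.0509 0.2016] mouth [0.5398 0.0486 0.1779] rms 0.0012445930575897724
tilt 32.62379177046892 az -9.091094750634275 knob ctr [0.5244 0.0499 0.2019] mouth [0.5393 0.0475 0.1783] rms 0.0009384796016385108
tilt 32.0 az -9.121334997401771 knob ctr [0.5244 0.0499 0.2019] mouth [0.539  0.0475 0.1782] rms 0.0009416275369684186
tilt 32.29245287026669 az -7.897252870674709 knob ctr [0.5247 0.0506 0.2019] mouth [0.5395 0.0485 0.1782] rms 0.0011367786709994905
tilt 32.0 az -8.020933521444778 knob ctr [0.5247 0.0506 0.2019] mouth [0.5393 0.0485 0.1781] rms 0.0011374034624339017
scene probe [0.4983 0.2841] 167 top [0.4996 0.2817 0.181 ] 0.1809847207526028 plate 0.1255502020461386
plate rect 499.1683044433594 283.07122802734375 (61.154991149902344, 93.71231079101562) 7.826894283294678
tray rect 469.0881652832031 -296.32171630859375 (172.55198669433594, 190.35768127441406) 5.512346267700195
spat [ 0.2888 -0.1236  0.005 ] [0.4623 0.0936 0.0141]
top probe [0.4977 0.2839] 104 top [0.4979 0.2824 0.1813] 0.18145132197308578 plate 0.12599343194394297
plate rect 497.72808837890625 283.402099609375 (59.96760177612305, 90.6214370727539) 7.794530391693115
tray rect 468.1445617675781 -297.1155090332031 (170.15658569335938, 192.43753051757812) 5.53196382522583
spat [ 0.2746 -0.1318  0.005 ] [0.4687 0.1034 0.0149]
```

```bash
cat > plan.py <<'E'
from h import *
psi=np.radians(-9); th=np.radians(32)
def zax(t=32,psi_=psi):
    t=np.radians(t); return np.array([-np.sin(t)*np.cos(psi_),-np.sin(t)*np.sin(psi_),np.cos(t)])
def tool(t=32,psi_=psi,sign=1):
    y=-zax(t,psi_); z=sign*np.array([-np.sin(psi_),np.cos(psi_),0]); x=np.cross(y,z)
    return np.stack([x,y,z],1)
def cur():
    s=status.read_state(); q=s['tcp_rot']; return np.array(s['ee_pos']),R.from_quat([q[1],q[2],q[3],q[0]]).as_matrix()
def rel(p,M,p0=None,M0=None):
    a,b=cur(); p0=a if p0 is None else p0; M0=b if M0 is None else M0
    rv=np.degrees(R.from_matrix(M0.T@M).as_rotvec()); d=(M0.T@(np.asarray(p)-p0))*100
    print('turn',np.round(rv,2),'|',round(np.linalg.norm(rv),1),'shift cm',np.round(d,2),'|',round(np.linalg.norm(d),1)); return rv,d
knob=np.array([.5247,.0504,.2018]); mouth=np.array([.5394,.0483,.178])
probe=np.array([.4980,.2838,.0985])
E
python3 - <<'E'
from plan import *
st(); p,M=cur(); print(M.round(3))
for s in (1,-1):
    for t in (0,32):
        rel(knob+.1*zax()-.019*zax(),tool(t,sign=s))
print(tool(0).round(2))
E
```

```text
t 1.7 ee [ 0.1563 -0.6309  0.2268] q [-0.0856  0.0856 -0.7019  0.7019] F [-0.91  0.25 -0.73] gap 0.09198382948237248 j [ 1.591  0.501 -0.427  1.55   0.221  1.138 -0.21 ]
[[-0.971  0.     0.24 ]
 [-0.24  -0.    -0.971]
 [-0.    -1.     0.   ]]
turn [  -0.   -157.09    0.  ] | 157.1 shift cm [-48.19  -4.38 -58.95] | 76.3
turn [  43.48 -151.63   -8.81] | 158.0 shift cm [-48.19  -4.38 -58.95] | 76.3
turn [-0.   22.91 -0.  ] | 22.9 shift cm [-48.19  -4.38 -58.95] | 76.3
turn [ 6.4  22.31 31.57] | 39.2 shift cm [-48.19  -4.38 -58.95] | 76.3
[[ 0.99  0.    0.16]
 [-0.16 -0.    0.99]
 [ 0.   -1.    0.  ]]
```

Request:
arm_command(steps="0 5 0 -5 -1 -3.5 -1; 0 10 0 -10 -2 -7.5 -1; 0 15 0 -15 -3 -11.5 -1; 0 20 0 -20 -3.5 -15.5 -1; 0 23 0 -25 -4 -19.5 -1")

```text
time: 2.33
ee_pos: [0.3484, -0.3863, 0.2668]
tcp_rot: [0.057, -0.057, -0.704, 0.705]
wrist_force: [0.8, -0.7, -0.2]
finger_gap: 0.0919
```

```bash
python3 - <<'E'
from plan import *
st(); 
rel(knob+.1*zax()-.019*zax(),tool(32,sign=-1))
E
```

```text
t 2.325 ee [ 0.3484 -0.3863  0.2668] q [ 0.0565 -0.057  -0.7044  0.7052] F [ 0.84 -0.66 -0.2 ] gap 0.09191517747599316 j [ 1.224  0.231 -0.509  1.827  0.125  1.114 -1.06 ]
turn [-0.11 -0.19 31.95] | 32.0 shift cm [ -6.12  -0.41 -45.91] | 46.3
```

Request:
arm_command(steps="0 0 6 -1 -1 -6 -1; 0 0 12 -2 -2 -12 -1; 0 0 18 -3 -2 -18 -1; 0 0 24 -4 -2 -24 -1; 0 0 30 -5 -1.5 -29.5 -1")

```text
time: 2.95
ee_pos: [0.444, -0.1031, 0.2812]
tcp_rot: [-0.129, -0.238, -0.666, 0.695]
wrist_force: [4.8, 12.8, 8.5]
finger_gap: 0.0918
```

```bash
python3 - <<'E'
from plan import *
st(); 
rel(knob+.1*zax()-.019*zax(),tool(32,sign=-1))
E
```

```text
t 2.95 ee [ 0.444  -0.1031  0.2812] q [-0.1292 -0.2381 -0.6662  0.6949] F [ 4.76 12.77  8.48] gap 0.09177316751839489 j [ 0.983 -0.307 -0.649  2.351 -0.502  0.56  -1.06 ]
turn [-0.03 -0.15  1.8 ] | 1.8 shift cm [ -0.52   1.56 -16.43] | 16.5
```

Request:
arm_command(steps="0 0 1.8 -0.5 2 -4 -1; 0 0 1.8 -0.5 4 -8 -1; 0 0 1.8 -0.5 5 -12 -1; 0 0 1.8 -0.5 5 -16.4 -1; 0 0 1.8 -0.5 5 -16.4 -1")

```text
time: 3.58
ee_pos: [0.4989, 0.0563, 0.2408]
tcp_rot: [-0.142, -0.245, -0.662, 0.693]
wrist_force: [0.3, -0.7, -0.1]
finger_gap: 0.0914
```

```bash
python3 - <<'E'
from plan import *
st(); 
rel(knob-.019*zax(),tool(32,sign=-1))
p=vision.read_camera('top'); save(p,'t1.png',(240,150,400,300),3.5)
a=p;p=vision.read_camera('scene'); save(p,'s1.png',(240,130,400,280),3.5)
cv2.imwrite('pics/p1.png',cv2.resize(np.hstack([cv2.imread('pics/t1.png'),cv2.imread('pics/s1.png')]),(800,375)))
E
```

```text
t 3.575 ee [0.4989 0.0563 0.2408] q [-0.1422 -0.245  -0.6625  0.6935] F [ 0.25 -0.66 -0.13] gap 0.09143975520800962 j [ 1.216 -0.304 -1.353  2.318 -0.299  0.371 -1.68 ]
turn [0.04 0.31 0.12] | 0.3 shift cm [-0.19  6.6   0.19] | 6.6
```

View pics/p1.png

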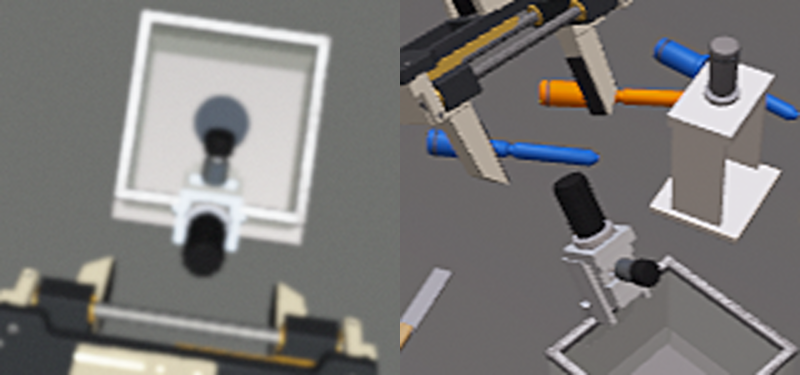

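The top view shows the knob at (205,245), between the two fingers once perspective is allowed for. The blue and orange look-alikes have toppled onto the bench; the real probe still stands in its stand. I descend onto the knob.

Request:
arm_command(steps="0 0.3 0 -0.2 1.7 0.2 -1; 0 0.3 0 -0.2 3.4 0.2 -1; 0 0.3 0 -0.2 5 0.2 -1; 0 0.3 0 -0.2 6.6 0.2 -1; 0 0.3 0 -0.2 6.6 0.2 -1")

```text
time: 4.3
ee_pos: [0.5062, 0.0377, 0.2137]
tcp_rot: [-0.14, -0.251, -0.665, 0.689]
wrist_force: [1.0, 0.6, -0.0]
finger_gap: 0.092
```

```bash
python3 - <<'E'
from plan import *
st(); 
rel(knob-.019*zax(),tool(32,sign=-1))
p=vision.read_camera('top'); save(p,'t2.png',(240,150,400,300),3.5)
a=p;p=vision.read_camera('scene'); save(p,'s2.png',(240,130,400,280),3.5)
cv2.imwrite('pics/p2.png',cv2.resize(np.hstack([cv2.imread('pics/t2.png'),cv2.imread('pics/s2.png')]),(800,375)))
E
```

```text
t 4.3 ee [0.5062 0.0377 0.2137] q [-0.1395 -0.2511 -0.665   0.6894] F [ 1.02  0.59 -0.03] gap 0.09204309766093015 j [ 1.455 -0.306 -1.531  2.347 -0.526  0.292 -1.429]
turn [ 0.38 -0.53 -0.13] | 0.7 shift cm [-0.73  3.79 -1.53] | 4.1
```

View pics/p2.png

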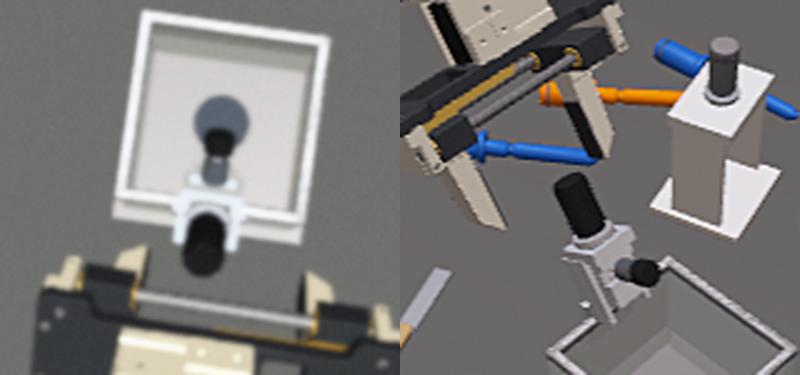

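The controller's null space has run j2 and j3 to their limits. I'll work out the arm's kinematics from the logged poses, so I can choose a better configuration.

```bash
cat > kin.py <<'E'
import numpy as np
from scipy.spatial.transform import Rotation as R
from scipy.optimize import least_squares
D=[([1.591,.501,-.427,1.55,.221,1.138,-.21],[.1563,-.6309,.2268],[-.0856,.0856,-.7019,.7019]),
([1.224,.231,-.509,1.827,.125,1.114,-1.06],[.3484,-.3863,.2668],[.0565,-.057,-.7044,.7052]),
([.983,-.307,-.649,2.351,-.502,.56,-1.06],[.444,-.1031,.2812],[-.1292,-.2381,-.6662,.6949]),
([1.216,-.304,-1.353,2.318,-.299,.371,-1.68],[.4989,.0563,.2408],[-.1422,-.245,-.6625,.6935]),
([1.455,-.306,-1.531,2.347,-.526,.292,-1.429],[.5062,.0377,.2137],[-.1395,-.2511,-.665,.6894])]
def q2R(q): return R.from_quat([q[1],q[2],q[3],q[0]]).as_matrix()
RPY=[0,-1,1,1,1,1,-1]
def fk(q,prm):
    # prm: d1, l2(-y), a4, (a5,l5), (a7,l7), base yaw, tool rot vec(3), tool t(3)
    d1,l2,a4,a5,l5,a7,l7,by=prm[:8]
    T=[np.array([0,0,d1]),np.zeros(3),np.array([0,-l2,0]),np.array([a4,0,0]),np.array([a5,-l5,0]),np.zeros(3),np.array([a7,l7,0])]
    A=R.from_euler('z',by).as_matrix();p=np.zeros(3)
    for i in range(7):
        p=p+A@T[i]
        A=A@R.from_euler('x',RPY[i]*np.pi/2).as_matrix()@R.from_euler('z',q[i]).as_matrix()
    p=p+A@prm[11:14]; A=A@R.from_rotvec(prm[8:11]).as_matrix()
    return p,A
E
python3 - <<'E'
from kin import *
np.set_printoptions(suppress=True,precision=4)
base=np.array([.267,.293,.0525,.0775,.3425,.076,.097])
def res(x,D=D,wr=.3):
    o=[]
    for q,p,t in D:
        a,A=fk(q,x); o+=list(a-p)+list(wr*R.from_matrix(A.T@q2R(t)).as_rotvec())
    return np.array(o)
best=None
rng=np.random.default_rng(0)
for by in np.arange(0,6.28,np.pi/4):
  for k in range(6):
    x0=np.r_[base,by,R.random(random_state=rng.integers(1e9)).as_rotvec(),0,0,.17]
    s=least_squares(lambda y:res(y),x0)
    if best is None or s.cost<best.cost: best=s
print(best.cost,best.x); print(best.fun.reshape(-1,6))
E
```

```text
0.1455538343861771 [    1.1153    -0.8511     0.2849    -0.2693     0.35      -0.3809
 -4343.084     -0.3695     1.5235    -0.6962    -2.2617    -0.1082
     0.3772  4342.7078]
[[ 0.0479 -0.048   0.018   0.164  -0.1371  0.2476]
 [-0.0185  0.0701 -0.0121  0.0988  0.1525  0.1454]
 [ 0.0599  0.0543  0.0168  0.0342  0.02   -0.1745]
 [-0.0079 -0.0443  0.0006 -0.1518 -0.0157 -0.098 ]
 [-0.0945 -0.0208 -0.0233 -0.1452 -0.0197 -0.1205]]
```

```bash
python3 - <<'E'
from kin import *
import itertools
np.set_printoptions(suppress=True,precision=4)
axes=[np.eye(3)[i]*s for i in range(3) for s in (1,-1)]
Q=np.array([d[0] for d in D]); A=np.array([q2R(d[2]) for d in D])
E=[[R.from_rotvec(a[None]*Q[:,j:j+1]).as_matrix() for a in axes] for j in range(7)]
# axis1 in ±z, axis2 not ∥ z
out=[]
for i1 in (4,5):
  for i2 in (0,2,1,3):
    P2=E[0][i1]@E[1][i2]
    for i3 in range(6):
      P3=P2@E[2][i3]
      for i4 in range(6):
        P4=P3@E[3][i4]
        for i5 in range(6):
          P5=P4@E[4][i5]
          for i6 in range(6):
            P6=P5@E[5][i6]
            for i7 in range(6):
              P=P6@E[6][i7]
              G=np.einsum('nji,njk->ik',P,A)
              s=np.linalg.svd(G,compute_uv=False)
              out.append((s.sum(),(i1,i2,i3,i4,i5,i6,i7)))
out.sort(reverse=True)
for o in out[:12]: print(o)   # max = 15
E
```

```text
(np.float64(14.999996698419075), (5, 2, 5, 2, 5, 2, 5))
(np.float64(14.800127346916836), (5, 3, 5, 0, 5, 0, 5))
(np.float64(14.788234867550209), (5, 1, 5, 3, 0, 5, 0))
(np.float64(14.73398706668872), (5, 0, 5, 5, 3, 1, 3))
(np.float64(14.716742399159536), (5, 1, 5, 5, 4, 5, 4))
(np.float64(14.708909682746498), (5, 1, 5, 4, 4, 4, 4))
(np.float64(14.707775185529783), (5, 3, 5, 1, 4, 3, 3))
(np.float64(14.681445747719696), (5, 3, 5, 3, 0, 2, 0))
(np.float64(14.677452252844976), (5, 2, 5, 5, 0, 1, 3))
(np.float64(14.674148246858888), (5, 1, 5, 1, 3, 1, 5))
(np.float64(14.668674514714395), (5, 2, 5, 5, 1, 0, 4))
(np.float64(14.655280747922053), (4, 3, 4, 5, 5, 1, 5))
```

```bash
cat >> kin.py <<'E'
AX=np.array([[0,0,-1],[0,1,0]]*3+[[0,0,-1]],float)
def chain(q):
    A=np.eye(3);o=[A]
    for a,t in zip(AX,q): A=A@R.from_rotvec(a*t).as_matrix();o.append(A)
    return o
E
python3 - <<'E'
from kin import *
np.set_printoptions(suppress=True,precision=4)
G=sum(chain(d[0])[7].T@q2R(d[2]) for d in D); U,S,V=np.linalg.svd(G); print(U@V)
M=[];b=[]
for q,p,t in D:
    c=chain(q); M.append(np.c_[[0,0,1],c[1][:,0],c[3][:,[0,2]],c[5][:,[0,2]],c[7][:,2],c[6][:,0]]); b+=p
M=np.vstack(M)
for cols in ([0,2,3,4,5,6],[0,3,5,6],list(range(8)),[0,1,2,3,4,5,6],[0,2,3,4,5,6,7]):
    x,r,k,s=np.linalg.lstsq(M[:,cols],np.array(b),rcond=None); print(cols,x,'res',np.abs(M[:,cols]@x-b).max())
E
```

```text
[[-0.0002  0.0003 -1.    ]
 [-1.     -0.0002  0.0002]
 [-0.0002  1.      0.0003]]
[0, 2, 3, 4, 5, 6] [ 0.2909 -0.0086  0.5055 -0.0393  0.4505  0.3495] res 0.021768723190850825
[0, 3, 5, 6] [0.3425 0.4894 0.4676 0.3432] res 0.024936030863190767
[0, 1, 2, 3, 4, 5, 6, 7] [ 0.2525  0.0356  0.0231  0.5314 -0.0535  0.3967  0.368   0.0243] res 0.008039685382293361
[0, 1, 2, 3, 4, 5, 6] [ 0.2681  0.0299 -0.0036  0.5368 -0.04    0.4086  0.3813] res 0.009195330679161354
[0, 2, 3, 4, 5, 6, 7] [ 0.311  -0.0545  0.5257 -0.0154  0.4576  0.384  -0.0434] res 0.02074831842489619
```

```bash
python3 - <<'E'
from kin import *
np.set_printoptions(suppress=True,precision=4)
M=[];b=[]
# cols: z0 | R1:x,y (j1->j2) | R2 y | R3: x,y,z -> elbow | R4: x,y,z | R5.. x,y,z | R6 x,y | R7 z
for q,p,t in D:
    c=chain(q); M.append(np.c_[[0,0,1],c[2],c[4][:,:],c[6][:,:],c[1][:,:2]]); b+=p
M=np.vstack(M);b=np.array(b)
names='h R2x R2y R2z R4x R4y R4z R6x R6y R6z R1x R1y'.split()
# first: separate per-link: R2/R3 share z; treat lateral lumps
M2=[]
for q,p,t in D:
    c=chain(q); M2.append(np.c_[[0,0,1],c[1][:,:2],c[2][:,:2],c[3],c[4][:,:2],c[5],c[6][:,:2],c[7]])
M2=np.vstack(M2)
n2='h R1x R1y R2x R2y R3x R3y R3z R4x R4y R5x R5y R5z R6x R6y R7x R7y R7z'.split()
lam=np.array([0 if k in('h','R3z','R5z','R7z') else .02 for k in n2])
x=np.linalg.lstsq(np.vstack([M2,np.diag(lam)]),np.r_[b,np.zeros(len(lam))],rcond=None)[0]
print(dict(zip(n2,x.round(4))),'res',np.abs(M2@x-b).max())
E
```

```text
{'h': np.float64(0.3427), 'R1x': np.float64(0.0012), 'R1y': np.float64(-0.0069), 'R2x': np.float64(-0.0005), 'R2y': np.float64(-0.0069), 'R3x': np.float64(0.0029), 'R3y': np.float64(-0.0048), 'R3z': np.float64(0.5031), 'R4x': np.float64(-0.0027), 'R4y': np.float64(-0.0048), 'R5x': np.float64(-0.0001), 'R5y': np.float64(-0.0011), 'R5z': np.float64(0.4651), 'R6x': np.float64(-0.0002), 'R6y': np.float64(-0.0011), 'R7x': np.float64(-0.0006), 'R7y': np.float64(-0.0006), 'R7z': np.float64(0.3619)} res 4.511410251961667e-05
```

```bash
python3 - <<'E'
from kin import *
np.set_printoptions(suppress=True,precision=4)
n2='h R1x R1y R2x R2y R3x R3y R3z R4x R4y R5x R5y R5z R6x R6y R7x R7y R7z'.split()
M2=np.vstack([np.c_[[0,0,1],c[1][:,:2],c[2][:,:2],c[3],c[4][:,:2],c[5],c[6][:,:2],c[7]] for c in (chain(d[0]) for d in D)])
b=np.concatenate([d[1] for d in D])
for S in ['h R1y R3z R5z R7z','h R1y R3y R3z R5z R7z','h R1y R3y R3z R5y R5z R7z','h R1y R3x R3y R3z R4x R5z R7z','h R1y R3y R3x R3z R4x R5y R5z R7z R6x']:
    ii=[n2.index(k) for k in S.split()]
    x=np.linalg.lstsq(M2[:,ii],b,rcond=None)[0]; print(S,x,np.abs(M2[:,ii]@x-b).max())
E
```

```text
h R1y R3z R5z R7z [ 0.37   -0.0297  0.5006  0.4776  0.3791] 0.005894640158229832
h R1y R3y R3z R5z R7z [ 0.3463 -0.015  -0.0119  0.5059  0.4705  0.3639] 0.0002848670826589572
h R1y R3y R3z R5y R5z R7z [ 0.3467 -0.0149 -0.0111  0.5062 -0.0009  0.4703  0.3646] 0.00028767308940419456
h R1y R3x R3y R3z R4x R5z R7z [ 0.3444 -0.0145 -0.0003 -0.0123  0.5054 -0.0012  0.4701  0.3627] 0.00021300452839889683
h R1y R3y R3x R3z R4x R5y R5z R7z R6x [ 0.3454 -0.0145 -0.0106  0.0014  0.5049 -0.0009 -0.0017  0.469   0.363
  0.0004] 0.0001655080212881327
```

```bash
cat >> kin.py <<'E'
X=[0.3463,-.015,-.0119,.5059,.4705,.3639]
T0=np.array([[0,0,-1],[-1,0,0],[0,1,0]],float)
LO=np.array([-2.88,-.31,-1.54,.2,-1.41,.19,-2.57]);HI=np.array([2.88,2.03,1.56,2.42,4.55,2.02,2.57])
def FK(q):
    c=chain(q); return np.array([0,0,X[0]])+c[1][:,1]*X[1]+c[3][:,1]*X[2]+c[3][:,2]*X[3]+c[5][:,2]*X[4]+c[7][:,2]*X[5], c[7]@T0
def ik(p,M,q0,m=.05,w=.02):
    mid=(LO+HI)/2
    def f(q):
        a,A=FK(q); return np.r_[(a-p)*10,3*R.from_matrix(A.T@M).as_rotvec(),w*(q-q0)]
    s=least_squares(f,np.clip(q0,LO+m+1e-3,HI-m-1e-3),bounds=(LO+m,HI-m))
    a,A=FK(s.x); return s.x,np.linalg.norm(a-p),np.linalg.norm(R.from_matrix(A.T@M).as_rotvec())
E
python3 - <<'E'
from kin import *
from plan import *
np.set_printoptions(suppress=True,precision=2)
print(FK(D[4][0])[0])
rng=np.random.default_rng(1)
poses={'knob':(knob-.019*zax(),32),'knob+8':(knob+.061*zax(),32),'probein':(mouth+(.031-.019)*zax(),32),'probe0':(mouth+(.103+.058-.019)*zax(),32),'probe0_25':(mouth+(.103+.058-.019)*zax(),25)}
for n,(p,t) in poses.items():
  for s in (1,-1):
    sols=[]
    for k in range(60):
        q,e,a=ik(p,tool(t,sign=s),rng.uniform(LO,HI),w=.0005)
        if e<.003 and a<.02: sols.append((np.min(np.r_[q-LO,HI-q]),q))
    sols.sort(key=lambda x:-x[0]); print(n,t,s,len(sols),[ (round(m,2),q) for m,q in sols[:4]])
E
```

```text
[0.51 0.04 0.21]
knob 32 1 38 [(np.float64(0.11), array([ 0.92,  0.35, -1.36,  2.31,  1.3 ,  0.62,  0.01])), (np.float64(0.11), array([ 0.88,  0.3 , -1.29,  2.31,  1.26,  0.57,  0.04])), (np.float64(0.1), array([ 0.58,  0.17, -0.93,  2.32,  1.1 ,  0.42,  0.15])), (np.float64(0.1), array([ 0.56,  0.16, -0.91,  2.32,  1.09,  0.42,  0.15]))]
knob 32 -1 22 [(np.float64(0.05), array([-1.56,  0.46,  1.51,  2.37, -1.02,  0.32, -1.  ])), (np.float64(0.05), array([-1.18,  0.11,  0.94,  2.36,  0.57,  0.24, -2.52])), (np.float64(0.05), array([-1.18,  0.11,  0.94,  2.36,  0.57,  0.24, -2.52])), (np.float64(0.05), array([-1.18,  0.11,  0.94,  2.36,  0.57,  0.24, -2.52]))]
knob+8 32 1 35 [(np.float64(0.1), array([ 0.85, -0.19, -1.08,  2.32,  0.13,  0.4 ,  1.04])), (np.float64(0.1), array([ 0.79, -0.17, -1.03,  2.32,  0.19,  0.41,  0.98])), (np.float64(0.1), array([ 0.66, -0.15, -0.93,  2.32,  0.28,  0.42,  0.9 ])), (np.float64(0.1), array([ 0.62, -0.15, -0.9 ,  2.32,  0.3 ,  0.42,  0.88]))]
knob+8 32 -1 27 [(np.float64(0.1), array([ 0.71, -0.16, -0.97,  2.32,  0.25,  0.41, -2.21])), (np.float64(0.
[... 1494 characters left out ...]
 0.01,  2.33,  0.5 ,  0.64, -2.48]))]
probe0_25 25 1 28 [(np.float64(0.13), array([-0.07, -0.18, -0.24,  2.23,  0.23,  0.71,  0.95])), (np.float64(0.12), array([-0.03, -0.19, -0.27,  2.23,  0.22,  0.71,  0.96])), (np.float64(0.12), array([-0.  , -0.19, -0.3 ,  2.23,  0.21,  0.71,  0.97])), (np.float64(0.12), array([ 0.01, -0.19, -0.31,  2.23,  0.21,  0.71,  0.98]))]
probe0_25 25 -1 31 [(np.float64(0.13), array([-0.13, -0.18, -0.19,  2.23,  0.25,  0.72, -2.2 ])), (np.float64(0.13), array([-0.07, -0.18, -0.24,  2.23,  0.23,  0.71, -2.19])), (np.float64(0.12), array([ 0.05, -0.19, -0.34,  2.22,  0.19,  0.71, -2.15])), (np.float64(0.12), array([-0.44, -0.19,  0.08,  2.24,  0.34,  0.74, -2.29]))]
```

```bash
cat >> kin.py <<'E'
def jac(q):
    c=chain(q); o0=np.array([0,0,X[0]]); s=o0+c[1][:,1]*X[1]; e=s+c[3][:,1]*X[2]+c[3][:,2]*X[3]; w=e+c[5][:,2]*X[4]; p=w+c[7][:,2]*X[5]
    org=[o0,s,s+c[3][:,1]*X[2],e,e,w,w]  # points on axes
    J=np.zeros((6,7))
    for i in range(7):
        a=c[i]@AX[i]; J[:3,i]=np.cross(a,p-org[i]); J[3:,i]=a
    return J,p,c[7]@T0
def sim(q,p1,M1,n=60,lam=1e-3,null=None,kn=0.02,W=None):
    q=np.array(q,float);_,p0,M0=jac(q); rv=R.from_matrix(M0.T@M1).as_rotvec()
    for k in range(1,n+1):
        pd=p0+(p1-p0)*k/n; Md=M0@R.from_rotvec(rv*k/n).as_matrix()
        for it in range(2):
            J,p,M=jac(q); dx=np.r_[pd-p,M@R.from_matrix(M.T@Md).as_rotvec()]
            Jp=J.T@np.linalg.inv(J@J.T+lam**2*np.eye(6))
            dq=Jp@dx
            if null is not None: dq+=(np.eye(7)-Jp@J)@(null-q)*kn
            q=q+dq
    return q
E
python3 - <<'E'
from kin import *
np.set_printoptions(suppress=True,precision=3)
q0=D[0][0]
print('actual',np.array(D[1][0]))
p1,M1=np.array(D[1][1]),q2R(D[1][2])
print('minnorm',sim(q0,p1,M1))
for nm,nl in [('mid',(LO+HI)/2),('start',np.array(q0)),('zero',np.zeros(7))]:
  for kn in (.005,.02,.1): print(nm,kn,sim(q0,p1,M1,null=nl,kn=kn))
for a,b in ((1,2),(2,3),(3,4)):
    print('minnorm',a,b,sim(D[a][0],np.array(D[b][1]),q2R(D[b][2])),'actual',np.array(D[b][0]))
E
```

```text
actual [ 1.224  0.231 -0.509  1.827  0.125  1.114 -1.06 ]
minnorm [ 1.231  0.232 -0.517  1.826  0.127  1.115 -1.062]
mid 0.005 [ 0.994  0.206 -0.24   1.834  0.055  1.106 -0.997]
mid 0.02 [ 0.665  0.196  0.137  1.845 -0.029  1.102 -0.919]
mid 0.1 [ 0.543  0.198  0.278  1.849 -0.06   1.101 -0.889]
start 0.005 [ 1.236  0.233 -0.523  1.826  0.129  1.115 -1.064]
start 0.02 [ 1.244  0.234 -0.533  1.826  0.132  1.116 -1.066]
start 0.1 [ 1.254  0.235 -0.544  1.825  0.135  1.116 -1.069]
zero 0.005 [ 0.862  0.199 -0.088  1.838  0.02   1.104 -0.965]
zero 0.02 [ 0.487  0.2    0.342  1.851 -0.075  1.102 -0.875]
zero 0.1 [ 0.419  0.204  0.422  1.853 -0.093  1.102 -0.857]
minnorm 1 2 [ 1.055 -0.321 -0.702  2.35  -0.55   0.573 -1.011] actual [ 0.983 -0.307 -0.649  2.351 -0.502  0.56  -1.06 ]
minnorm 2 3 [ 1.25  -0.342 -1.362  2.317 -0.419  0.385 -1.566] actual [ 1.216 -0.304 -1.353  2.318 -0.299  0.371 -1.68 ]
minnorm 3 4 [ 1.441 -0.24  -1.552  2.347 -0.273  0.267 -1.668] actual [ 1.455 -0.306 -1.531  2.347 -0.526  0.292 -1.429]
```

```bash
cat > best.py <<'E'
from kin import *
from plan import *
np.set_printoptions(suppress=True,precision=2)
def tcp(grasp,t): return grasp-.019*zax(t)
if __name__=='__main__':
  rng=np.random.default_rng(1)
  G={'knob':knob,'knob+8':knob+.08*zax(),'probein':mouth+.031*zax(),'probe0':mouth+.161*zax()}
  for t in (32,24,16,8):
   for n,g in G.items():
    for s in (1,-1):
     b=(-1,None)
     for k in range(25):
        q,e,a=ik(tcp(g,t),tool(t,sign=s),rng.uniform(LO,HI),w=.0005)
        if e<.003 and a<.02:
            m=np.min(np.r_[q-LO,HI-q]); b=max(b,(m,list(q.round(2))),key=lambda x:x[0])
     print(t,n,s,b)
E
python3 best.py
```

```text
32 knob 1 (np.float64(0.10875226008533279), [np.float64(0.88), np.float64(0.3), np.float64(-1.29), np.float64(2.31), np.float64(1.26), np.float64(0.57), np.float64(0.04)])
32 knob -1 (np.float64(0.05000259206088842), [np.float64(-1.56), np.float64(0.46), np.float64(1.51), np.float64(2.37), np.float64(-1.02), np.float64(0.32), np.float64(-1.0)])
32 knob+8 1 (np.float64(0.10189507346049442), [np.float64(0.81), np.float64(-0.18), np.float64(-1.05), np.float64(2.32), np.float64(0.17), np.float64(0.41), np.float64(1.01)])
32 knob+8 -1 (np.float64(0.10166537604867498), [np.float64(0.8), np.float64(-0.18), np.float64(-1.04), np.float64(2.32), np.float64(0.18), np.float64(0.41), np.float64(-2.15)])
32 probein 1 (np.float64(0.1089085912503105), [np.float64(0.95), np.float64(0.36), np.float64(-1.4), np.float64(2.31), np.float64(1.3), np.float64(0.64), np.float64(0.02)])
32 probein -1 (np.float64(0.05000003980171219), [np.float64(-1.57), np.float64(0.34), np.float64(1.46), np.float64(2.37), np.float64(-0.67), np.float64(0.24), np.float64(-1.33)])
32 probe0 1 (np.float64(0.06999947454511335), [n
[... 3801 characters left out ...]
5)])
8 probein 1 (np.float64(0.4219412672565306), [np.float64(0.68), np.float64(0.39), np.float64(-1.03), np.float64(2.0), np.float64(0.52), np.float64(0.87), np.float64(0.79)])
8 probein -1 (np.float64(0.4133704861454328), [np.float64(0.36), np.float64(0.27), np.float64(-0.62), np.float64(2.01), np.float64(0.3), np.float64(0.8), np.float64(-2.15)])
8 probe0 1 (np.float64(0.29571545826686224), [np.float64(0.41), np.float64(-0.01), np.float64(-0.63), np.float64(2.01), np.float64(0.05), np.float64(1.01), np.float64(1.17)])
8 probe0 -1 (np.float64(0.30543564473098755), [np.float64(0.9), np.float64(-0.0), np.float64(-1.11), np.float64(2.0), np.float64(0.05), np.float64(1.01), np.float64(-1.96)])
```

```bash
cat > search.py <<'E'
from best import *
def TM(t,phi): # tool orientation: tilt t, spin phi deg about tool y, from sign -1 frame
    return tool(t,sign=-1)@R.from_rotvec([0,np.radians(phi),0]).as_matrix()
L2,H2=LO+.004,HI-.004
def simL(q,wps,step=.01,ang=2.):
    """wps: list of (p,M); M absolute; min-norm w/ locking. returns q list, min margin, max err"""
    q=np.array(q,float); mm=9;err=0;out=[]
    _,pd,Md=jac(q)
    for p1,M1 in wps:
        p0,M0=pd,Md; rv=R.from_matrix(M0.T@M1).as_rotvec()
        n=int(max(np.linalg.norm(p1-p0)/step,np.degrees(np.linalg.norm(rv))/ang))+1
        for k in range(1,n+1):
            pd=p0+(p1-p0)*k/n; Md=M0@R.from_rotvec(rv*k/n).as_matrix()
            J,p,M=jac(q); dx=np.r_[pd-p,M@R.from_matrix(M.T@Md).as_rotvec()]
            lock=np.zeros(7,bool)
            for it in range(4):
                f=~lock; dq=np.zeros(7); Jf=J[:,f]; dq[f]=Jf.T@np.linalg.solve(Jf@Jf.T+1e-6*np.eye(6),dx)
                bad=((q+dq>H2)|(q+dq<L2))&f
                if not bad.any(): break
                lock|=bad
            dq=np.clip(dq,-.3,.3); q=np.clip(q+dq,L2,H2)
            mm=min(mm,np.min(np.r_[q-LO,HI-q]))
        _,p,M=jac(q); err=max(err,np.linalg.norm(p-pd)+.1*np.linalg.norm(R.from_matrix(M.T@Md).as_rotvec()))
        out.append((q.copy(),np.min(np.r_[q-LO,HI-q]),np.linalg.norm(p-pd)))
    return q,mm,err,out
E
cat > s1.py <<'E'
from search import *
if __name__=='__main__':
  q0=status.read_state()['joint_pos']; q0=np.array(q0)
  rng=np.random.default_rng(3); T=20
  g=knob+.002*zax()
  fin=lambda phi:[(tcp(g+.06*zax(),T),TM(T,phi)),(tcp(g,T),TM(T,phi)),(tcp(g+.09*zax(),T),TM(T,phi))]
  c0=np.array(jac(q0)[1])
  best=[]
  for k in range(400):
    s=rng.choice([0,180,-180]); nv=rng.integers(1,4)
    w=[(c0+np.array([-.02,0,.05]),tool(25,sign=-1))]
    for i in range(nv):
        f=(i+1)/nv
        # keep clear: over z>=.3 when near cell
        pos=np.array([rng.uniform(.42,.62),rng.uniform(-.3,.2),rng.uniform(.30,.42)])
        w.append((pos,TM(rng.uniform(0,T),s*f*rng.uniform(.7,1.0) if i<nv-1 else s)))
    if abs(s)==180:  # avoid 180 ambiguity by mid spin
        w.insert(1,(w[1][0]*.5+w[0][0]*.5,TM(10,s*.33)));
    w+=fin(s)
    q,mm,err,out=simL(q0,w,step=.02,ang=4)
    fm=min(o[1] for o in out[-3:]); fe=max(o[2] for o in out[-3:])
    best.append((fm if fe<.004 else -fe,k,s,w,out))
  best.sort(key=lambda b:-b[0])
  for b in best[:4]:
    print(round(b[0],3),b[2]); 
    for (p,M),o in zip(b[3],b[4]): print('   ',p,o[0],round(o[1],2),round(o[2],3))
  for s in (0,180,-180): print(s,[round(b[0],2) for b in best if b[2]==s][:5])
E
python3 s1.py
```

```text
0.247 -180
    [0.49 0.04 0.26] [ 1.21 -0.31 -1.24  2.23 -0.33  0.61 -1.58] 0.0 0.002
    [ 0.52 -0.03  0.31] [ 1.12  0.21 -1.26  1.89  0.29  1.03 -0.93] 0.28 0.0
    [ 0.56 -0.1   0.35] [ 1.15  0.24 -1.17  1.76  0.29  1.09 -1.03] 0.37 0.001
    [0.42 0.13 0.36] [ 0.77 -0.3  -0.99  2.01 -0.18  1.07 -0.13] 0.01 0.001
    [ 0.47 -0.28  0.37] [ 0.84  0.08 -0.32  1.76 -0.04  1.14  1.95] 0.39 0.001
    [0.5  0.05 0.24] [ 0.47  0.02 -0.73  2.17  0.26  0.64  0.97] 0.25 0.001
    [0.53 0.05 0.19] [ 0.4   0.18 -0.68  2.17  0.49  0.56  0.77] 0.25 0.001
    [0.48 0.06 0.26] [ 0.51 -0.06 -0.75  2.17  0.15  0.7   1.07] 0.25 0.001
0.246 -180
    [0.49 0.04 0.26] [ 1.21 -0.31 -1.24  2.23 -0.33  0.61 -1.58] 0.0 0.002
    [0.46 0.07 0.33] [ 0.96 -0.12 -1.12  1.98 -0.06  1.05 -0.84] 0.19 0.0
    [0.43 0.11 0.39] [ 0.37 -0.3  -0.63  2.02 -0.06  1.06 -1.16] 0.01 0.002
    [0.58 0.08 0.37] [ 0.32  0.12 -0.63  1.74  0.22  1.07 -0.48] 0.43 0.0
    [ 0.51 -0.01  0.41] [ 0.54 -0.08 -0.55  1.82  0.    1.14  1.39] 0.23 0.0
    [0.5  0.05 0.24] [ 0.44  0.02 -0.7   2.17  0.25  0.64  0.97] 0.25 0.001
    [0.53 0.
[... 814 characters left out ...]
2.23 -0.33  0.61 -1.58] 0.0 0.002
    [0.46 0.02 0.32] [ 1.   -0.09 -1.05  1.98 -0.05  1.03 -0.72] 0.22 0.0
    [ 0.44 -0.01  0.39] [ 0.76 -0.18 -0.72  1.92 -0.1   1.19  1.48] 0.13 0.0
    [0.5  0.05 0.24] [ 0.67  0.03 -0.94  2.17  0.27  0.65  0.96] 0.25 0.002
    [0.53 0.05 0.19] [ 0.55  0.22 -0.86  2.16  0.57  0.58  0.7 ] 0.26 0.001
    [0.48 0.06 0.26] [ 0.75 -0.07 -0.98  2.17  0.11  0.69  1.1 ] 0.24 0.002
0 [np.float64(0.2), np.float64(0.16), np.float64(0.12), np.float64(0.12), np.float64(0.11)]
180 [np.float64(-0.18), np.float64(-0.22), np.float64(-0.22), np.float64(-0.23), np.float64(-0.24)]
-180 [np.float64(0.25), np.float64(0.25), np.float64(0.24), np.float64(0.24), np.float64(0.24)]
```

```bash
cat > go.py <<'E'
from search import *
def rows(p,t,phi,n=5,psi_=None):
    rv,d=rel(p,TM(t,phi)); print('frac rows',[np.r_[rv*k/n,d*k/n].round(2).tolist() for k in (n,)], 'per row',round(np.linalg.norm(rv)/n,1),round(np.linalg.norm(d)/n,1))
    q,mm,e,o=simL(status.read_state()['joint_pos'],[(np.asarray(p),TM(t,phi))]); print('pred q',q,'mm',round(mm,2),'err',round(e,4))
E
python3 - <<'E'
from go import *
rows(np.array([.47,.02,.33]),10,-40)
E
```

```text
turn [ -7.24 -39.85 -21.45] | 45.8 shift cm [ -3.36 -11.6    2.31] | 12.3
frac rows [[-7.24, -39.85, -21.45, -3.36, -11.6, 2.31]] per row 9.2 2.5
pred q [ 1.28 -0.14 -1.28  1.96 -0.12  1.05 -1.  ] mm 0.01 err 0.0003
```

Request:
arm_command(steps="-1 -6 -6 -1 -4 0.5 -1; -2.5 -14 -10 -1.5 -7 1 -1; -4 -22 -14 -2 -9 1.5 -1; -5.5 -31 -18 -2.7 -10.5 2 -1; -7 -40 -21.5 -3.4 -11.6 2.3 -1")

```text
time: 5.03
ee_pos: [0.4707, 0.0198, 0.3311]
tcp_rot: [-0.245, 0.135, -0.65, 0.706]
wrist_force: [0.2, 0.4, -0.1]
finger_gap: 0.092
```

```bash
python3 - <<'E'
from go import *
st()
rows(np.array([.46,-.01,.37]),10,-90)
E
```

```text
t 5.025 ee [0.47 0.02 0.33] q [-0.25  0.14 -0.65  0.71] F [ 0.25  0.38 -0.13] gap 0.09197219216795394 j [ 1.14 -0.1  -1.19  1.96 -0.05  1.05 -1.05]
turn [ -0.14 -49.6    0.35] | 49.6 shift cm [ 1.96 -3.92  2.45] | 5.0
frac rows [[-0.14, -49.6, 0.35, 1.96, -3.92, 2.45]] per row 9.9 1.0
pred q [ 1.02 -0.16 -0.96  1.92 -0.12  1.14 -0.05] mm 0.15 err 0.0001
```

Request:
arm_command(steps="0 -10 0 0.4 -0.8 0.5 -1; 0 -20 0 0.8 -1.6 1 -1; 0 -30 0 1.2 -2.4 1.5 -1; 0 -40 0 1.6 -3.2 2 -1; 0 -49.6 0 2 -4 2.4 -1")

```text
time: 5.65
ee_pos: [0.4588, -0.0095, 0.3698]
tcp_rot: [-0.497, 0.419, -0.487, 0.584]
wrist_force: [-0.1, -1.0, 0.4]
finger_gap: 0.092
```

Request:
arm_command(steps="0 -10 0 0 0 0 -1; 0 -20 0 0 0 0 -1; 0 -30 0 0 0 0 -1; 0 -40 0 0 0 0 -1; 0 -50 0 0 0 0 -1")

```text
time: 6.28
ee_pos: [0.4589, -0.0092, 0.3695]
tcp_rot: [0.656, -0.626, 0.232, -0.352]
wrist_force: [0.2, -0.3, -0.1]
finger_gap: 0.0917
```

Request:
arm_command(steps="0 -10 0 0 0 0 -1; 0 -20 0 0 0 0 -1; 0 -30 0 0 0 0 -1; 0 -40 0 0 0 0 -1; 0 -40 0 0 0 0 -1")

```text
time: 6.9
ee_pos: [0.4589, -0.009, 0.3695]
tcp_rot: [-0.696, 0.708, 0.004, 0.119]
wrist_force: [0.5, -0.1, -0.3]
finger_gap: 0.0918
```

```bash
python3 - <<'E'
from go import *
st()
g=knob+.002*zax(); T=20
rows(tcp(g+.055*zax(),T),T,-180)
E
```

```text
t 6.9 ee [ 0.46 -0.01  0.37] q [-0.7   0.71  0.    0.12] F [ 0.53 -0.08 -0.26] gap 0.09184714466934364 j [ 0.78 -0.13 -0.76  1.93 -0.07  1.14  1.45]
turn [ 0.28 -0.29 -9.98] | 10.0 shift cm [ 0.72 14.04  6.97] | 15.7
frac rows [[0.28, -0.29, -9.98, 0.72, 14.04, 6.97]] per row 2.0 3.1
pred q [ 0.66  0.05 -0.93  2.17  0.31  0.64  0.93] mm 0.18 err 0.0008
```

Request:
arm_command(steps="0 0 -2.5 0.2 2 2.5 -1; 0 0 -5 0.3 5 5 -1; 0 0 -7.5 0.5 8.5 7 -1; 0 0 -10 0.7 12 7 -1; 0 0 -10 0.7 14 7 -1")

```text
time: 7.52
ee_pos: [0.4997, 0.0548, 0.2308]
tcp_rot: [-0.683, 0.705, 0.065, 0.179]
wrist_force: [-0.6, -0.3, 0.3]
finger_gap: 0.0917
```

```bash
python3 - <<'E'
from go import *
st()
g=knob+.002*zax(); T=20
rows(tcp(g,T),T,-180)
E
```

```text
t 7.525 ee [0.5  0.05 0.23] q [-0.68  0.71  0.06  0.18] F [-0.59 -0.31  0.29] gap 0.09172579315766001 j [ 0.71  0.06 -0.99  2.17  0.33  0.65  0.9 ]
turn [ 0.3  -0.36 -0.06] | 0.5 shift cm [ 1.36  5.3  -0.01] | 5.5
frac rows [[0.3, -0.36, -0.06, 1.36, 5.3, -0.01]] per row 0.1 1.1
pred q [ 0.58  0.22 -0.89  2.16  0.59  0.59  0.69] mm 0.25 err 0.0004
```

Request:
arm_command(steps="0 0 0 0.3 1.2 0 -1; 0 0 0 0.6 2.4 0 -1; 0 0 0 1 3.9 0 -1; 0 0 0 1.35 5.3 0 -1; 0 0 0 1.35 5.3 0 -0.4", squeeze=45)

```text
time: 8.15
ee_pos: [0.531, 0.0494, 0.1865]
tcp_rot: [-0.683, 0.705, 0.065, 0.179]
wrist_force: [-0.5, 0.3, 0.7]
finger_gap: 0.0862
```

```bash
cat > look.py <<'E'
from go import *
import sys
def look(name,ct=(240,150,400,300),cs=(240,130,400,280)):
    p=vision.read_camera('top'); s=vision.read_camera('scene')
    f=lambda p,c:cv2.resize(cv2.cvtColor(p['pixels'],cv2.COLOR_RGB2BGR)[c[1]:c[3],c[0]:c[2]],(400,375),interpolation=cv2.INTER_CUBIC)
    cv2.imwrite('pics/'+name,np.hstack([f(p,ct),f(s,cs)])); return p,s
E
python3 - <<'E'
from look import *
st(); look('g1.png')
g=knob+.002*zax(); T=20
rows(tcp(g,T),T,-180)
E
```

```text
t 8.15 ee [0.53 0.05 0.19] q [-0.68  0.7   0.06  0.18] F [-0.55  0.28  0.72] gap 0.08615784918052986 j [ 0.59  0.23 -0.91  2.16  0.6   0.6   0.67]
turn [ 0.26 -0.27  0.  ] | 0.4 shift cm [-0.17  0.15 -0.04] | 0.2
frac rows [[0.26, -0.27, 0.0, -0.17, 0.15, -0.04]] per row 0.1 0.0
pred q [ 0.6   0.23 -0.91  2.16  0.6   0.59  0.68] mm 0.26 err 0.0
```

View pics/g1.png

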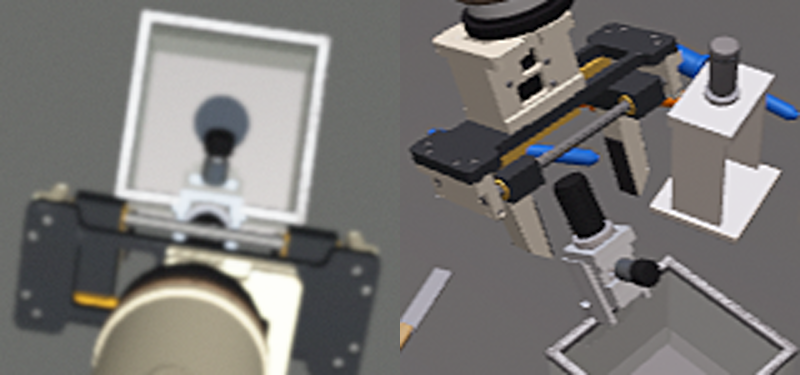

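Request:
arm_command(steps="0 0 0 -0.15 0.1 0 0; 0 0 0 -0.15 0.1 0 1; 0 0 0 -0.15 0.1 0 1; 0 0 0 -0.15 0.1 0 1; 0 0 0 -0.15 0.1 0 1", squeeze=45)

```text
time: 8.88
ee_pos: [0.5303, 0.0497, 0.1861]
tcp_rot: [-0.683, 0.705, 0.067, 0.179]
wrist_force: [-0.2, -0.6, 0.8]
finger_gap: 0.0283
```

Request:
arm_command(steps="0 0 0 0 0 0 1; 0 0 0 0 0 0 1")

```text
time: 9.12
ee_pos: [0.5302, 0.0494, 0.1861]
tcp_rot: [-0.683, 0.705, 0.066, 0.178]
wrist_force: [-2.2, -1.4, 2.6]
finger_gap: 0.0238
```

```bash
python3 - <<'E'
from look import *
st(); look('g2.png')
g=knob+.002*zax(); T=20
rows(tcp(g+.09*zax(),T),T,-180)
E
```

```text
t 9.125 ee [0.53 0.05 0.19] q [-0.68  0.71  0.07  0.18] F [-2.2  -1.36  2.62] gap 0.02375141957367302 j [ 0.59  0.23 -0.91  2.16  0.61  0.6   0.67]
turn [ 0.32 -0.18  0.02] | 0.4 shift cm [-1.9  -8.77 -0.04] | 9.0
frac rows [[0.32, -0.18, 0.02, -1.9, -8.77, -0.04]] per row 0.1 1.8
pred q [ 0.81 -0.07 -1.03  2.16  0.1   0.69  1.12] mm 0.24 err 0.0008
```

View pics/g2.png

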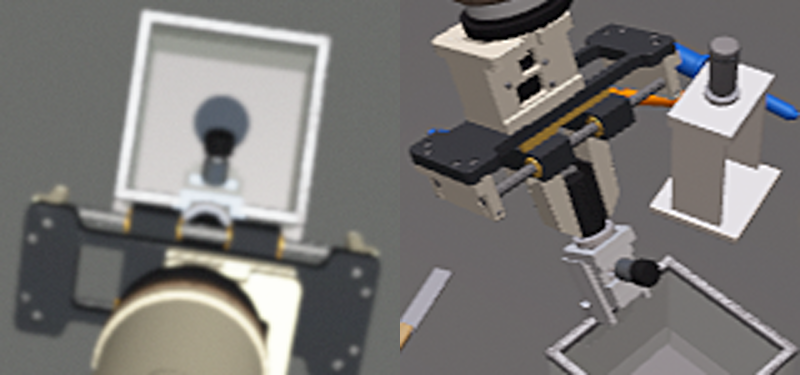

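The knob is gripped between the fingers (gap 23.8 mm). I pull along the bore.

Request:
arm_command(steps="0 0 0 -0.2 -1 0 1; 0 0 0 -0.5 -2.3 0 1; 0 0 0 -0.9 -4.3 0 1; 0 0 0 -1.4 -6.6 0 1; 0 0 0 -1.9 -8.9 0 1")

```text
time: 9.85
ee_pos: [0.4821, 0.0583, 0.2633]
tcp_rot: [-0.683, 0.705, 0.067, 0.178]
wrist_force: [0.6, -0.9, -1.1]
finger_gap: 0.0232
```

```bash
python3 - <<'E'
from look import *
st(); look('g3.png',(200,130,400,330),(220,100,400,280))
E
```

```text
t 9.85 ee [0.48 0.06 0.26] q [-0.68  0.7   0.07  0.18] F [ 0.57 -0.85 -1.09] gap 0.023215076226788686 j [ 0.8  -0.08 -1.02  2.16  0.11  0.7   1.1 ]
```

View pics/g3.png

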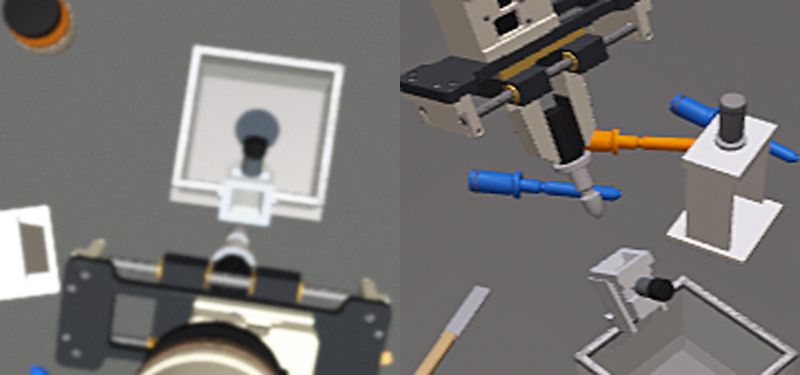

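The plug is out, its bare rod visible at (585,185) in the scene crop, and the holder is empty. Next I plan the tray placement.

```bash
cat > s2.py <<'E'
from search import *
def TMp(t,phi,ps): return tool(t,psi_=np.radians(ps),sign=-1)@R.from_rotvec([0,np.radians(phi),0]).as_matrix()
if __name__=='__main__':
  q0=np.array(status.read_state()['joint_pos'])
  for ps in (-9,-20,-32):
   for t in (20,30,38,45):
    d=-zax(t+12,np.radians(ps)) # plug nose direction
    # nose at tray x-centre + 40mm outward
    h=.004+.080*np.cos(np.radians(t+12))+.003
    hor=d.copy();hor[2]=0;hor/=np.linalg.norm(hor)
    g=np.array([.468,-.297,h])-hor*(.080*np.sin(np.radians(t+12))-.05)
    zt=zax(t,np.radians(ps)); f=g-.019*zt
    M=TMp(t,-180,ps)
    w=[(np.array([.47,-.05,.33]),TMp(10,-180,(ps-9)/2)),(np.array([f[0],f[1],.22]),TMp(min(t,25),-180,ps)),(f,M)]
    q,mm,e,o=simL(q0,w); print(ps,t,'g',g,'mm',round(mm,3),'err',round(e,3),[x[0] for x in o][-1])
E
python3 s2.py
```

```text
-9 20 g [ 0.48 -0.3   0.07] mm 0.041 err 0.0 [ 0.96  0.47 -0.41  2.16  0.15  0.23  1.89]
-9 30 g [ 0.46 -0.3   0.07] mm 0.01 err 0.073 [ 1.17  0.37 -0.58  2.21 -0.22  0.2   2.29]
-9 38 g [ 0.46 -0.3   0.06] mm 0.029 err 0.134 [ 1.62  0.38 -0.95  2.22 -0.27  0.22  2.44]
-9 45 g [ 0.45 -0.29  0.05] mm 0.017 err 0.177 [ 2.05  0.53 -1.25  2.25 -0.16  0.23  2.55]
-20 20 g [ 0.48 -0.3   0.07] mm 0.014 err 0.0 [ 0.85  0.45 -0.34  2.18  0.36  0.2   1.44]
-20 30 g [ 0.46 -0.3   0.07] mm 0.015 err 0.002 [ 1.37  0.63 -0.9   2.31  1.98  0.33  0.  ]
-20 38 g [ 0.46 -0.29  0.06] mm 0.045 err 0.158 [ 1.43  0.25 -0.88  2.22  0.26  0.23  1.6 ]
-20 45 g [ 0.45 -0.29  0.05] mm 0.057 err 0.218 [ 1.94  0.16 -1.31  2.27 -0.29  0.25  2.16]
-32 20 g [ 0.47 -0.3   0.07] mm 0.031 err 0.001 [ 0.75  0.44 -0.28  2.19  0.65  0.22  0.91]
-32 30 g [ 0.47 -0.3   0.07] mm 0.008 err 0.002 [ 1.07  0.52 -0.66  2.33  2.07  0.34 -0.43]
-32 38 g [ 0.46 -0.29  0.06] mm 0.009 err 0.037 [ 1.6   0.98 -1.36  2.41  2.07  0.93 -0.11]
-32 45 g [ 0.45 -0.29  0.05] mm 0.006 err 0.076 [ 1.52  0.77 -1.19  2.41  2.27  0.74 -0.38]
```

```bash
cat > go2.py <<'E'
from s2 import *
from look import look
def rows2(p,t,phi,ps,n=5):
    rv,d=rel(p,TMp(t,phi,ps)); print('per row',round(np.linalg.norm(rv)/n,1),round(np.linalg.norm(d)/n,1))
    q,mm,e,o=simL(status.read_state()['joint_pos'],[(np.asarray(p),TMp(t,phi,ps))]); print('pred q',q,'mm',round(mm,2),'err',round(e,4))
E
python3 - <<'E'
from go2 import *
q0=np.array(status.read_state()['joint_pos'])
for t in (10,15):
  w=[(np.array([.46,-.1,.3]),TMp(10,-180,-15)),(np.array([.46,-.28,.16]),TMp(t,-180,-20)),(np.array([.47,-.29,.06]),TMp(t,-180,-20)),(np.array([.43,-.275,.024]),TMp(t,-180,-20)),(np.array([.43,-.28,.20]),TMp(t,-180,-20))]
  q,mm,e,o=simL(q0,w); print(mm,e); [print(x) for x in o]
rows2(np.array([.46,-.05,.28]),15,-180,-15)
E
```

```text
0.17117956554451053 0.0003021592164543908
(array([ 0.94, -0.03, -0.77,  2.02, -0.01,  0.97,  1.48]), np.float64(0.2793533602822454), np.float64(0.00022964685825572107))
(array([ 1.03,  0.31, -0.59,  2.04,  0.24,  0.68,  1.52]), np.float64(0.3824087762459567), np.float64(0.00020835137043326123))
(array([ 0.91,  0.49, -0.47,  2.07,  0.4 ,  0.49,  1.39]), np.float64(0.29758061608614), np.float64(0.00026268779804317294))
(array([ 0.89,  0.5 , -0.41,  2.18,  0.46,  0.36,  1.34]), np.float64(0.17117956554451053), np.float64(0.00027984358566656716))
(array([ 1.14,  0.21, -0.66,  2.05,  0.14,  0.75,  1.63]), np.float64(0.3658089098164248), np.float64(0.00014425716660723908))
0.01985285037785095 0.00038590677898714545
(array([ 0.94, -0.03, -0.77,  2.02, -0.01,  0.97,  1.48]), np.float64(0.2793533602822454), np.float64(0.00022964685825572107))
(array([ 1.06,  0.27, -0.59,  2.11,  0.21,  0.56,  1.56]), np.float64(0.3094012698949693), np.float64(0.0002179526178380598))
(array([ 0.9 ,  0.46, -0.42,  2.14,  0.4 ,  0.35,  1.39]), np.float64(0.15563151990935697), np.float64(0.0003363428221312575))
(array([ 0.84,  0.47, -0.33,  2.25,  0.46,  0.21,  1.34]), np.float64(0.01985285037785095), np.float64(0.000365347205188555))
(array([ 1.21,  0.16, -0.69,  2.12,  0.09,  0.64,  1.69]), np.float64(0.2958379610213173), np.float64(0.00018719516506453347))
turn [-1.47  5.57  5.29] | 7.8 shift cm [ -0.02  -1.55 -11.07] | 11.2
per row 1.6 2.2
pred q [ 0.89 -0.1  -0.82  2.13 -0.03  0.83  1.39] mm 0.2 err 0.0003
```

```bash
python3 - <<'E'
from go2 import *
rows2(np.array([.46,-.16,.29]),10,-180,-18)
E
```

```text
turn [-2.01  8.54 10.28] | 13.5 shift cm [  1.96  -1.82 -21.93] | 22.1
per row 2.7 4.4
pred q [ 0.99  0.02 -0.72  2.    0.03  0.95  1.52] mm 0.22 err 0.0002
```

Request:
arm_command(steps="0 0.5 1 0.2 -1.5 -2.5 1; -0.5 2 3 0.5 -2.5 -7 1; -1 4 5 1 -2.5 -12 1; -1.5 6 8 1.5 -2.2 -17 1; -2 8.5 10.3 2 -1.8 -22 1")

```text
time: 10.58
ee_pos: [0.4598, -0.1635, 0.2867]
tcp_rot: [-0.686, 0.705, -0.052, 0.169]
wrist_force: [0.6, 0.2, 0.9]
finger_gap: 0.0235
```

```bash
python3 - <<'E'
from go2 import *
st();rows2(np.array([.475,-.29,.13]),10,-180,-20)
E
```

```text
t 10.575 ee [ 0.46 -0.16  0.29] q [-0.69  0.71 -0.05  0.17] F [0.56 0.24 0.91] gap 0.02352028362657135 j [ 0.96  0.03 -0.68  2.    0.03  0.95  1.52]
turn [-0.3   1.89 -0.38] | 1.9 shift cm [  2.68  16.36 -11.55] | 20.2
per row 0.4 4.0
pred q [ 0.97  0.38 -0.53  2.02  0.28  0.63  1.49] mm 0.36 err 0.0002
```

Request:
arm_command(steps="0 0 0 0.5 2 -4 1; 0 1 0 1 6 -8 1; 0 1.9 0 1.7 10 -11 1; 0 1.9 0 2.3 14 -11.5 1; 0 1.9 0 2.7 16.4 -11.5 1")

```text
time: 11.2
ee_pos: [0.4748, -0.2876, 0.1263]
tcp_rot: [-0.686, 0.702, -0.064, 0.18]
wrist_force: [0.3, -0.3, -1.4]
finger_gap: 0.0231
```

```bash
python3 - <<'E'
from look import *
st(); p,s=look('g4.png',(420,180,600,350),(80,250,330,480))
for n,P in(('top',p),('scene',s)):
    for d in spotter.pinpoint(P,'plug_mid'): print(n,d['p'],toworld(P,d['xyz']).round(3))
    C=cloud(P)
    for d in spotter.masks_of(P,'plug_mid')[:1]:
        c=C[d['region']&(P['range_z']>0)]; print(c.min(0),c.max(0))
E
```

```text
t 11.2 ee [ 0.47 -0.29  0.13] q [-0.69  0.7  -0.06  0.18] F [ 0.3  -0.33 -1.39] gap 0.02309090863653363 j [ 0.96  0.39 -0.52  2.02  0.27  0.64  1.5 ]
top 0.3 [0.5  0.28 0.1 ]
[ 0.45  0.23 -0.  ] [0.55 0.37 0.18]
scene 0.87 [ 0.48 -0.29  0.12]
scene 0.72 [0.54 0.05 0.18]
scene 0.35 [ 0.37 -0.02 -0.  ]
[ 0.41 -0.3   0.  ] [ 0.5  -0.26  0.21]
```

View pics/g4.png

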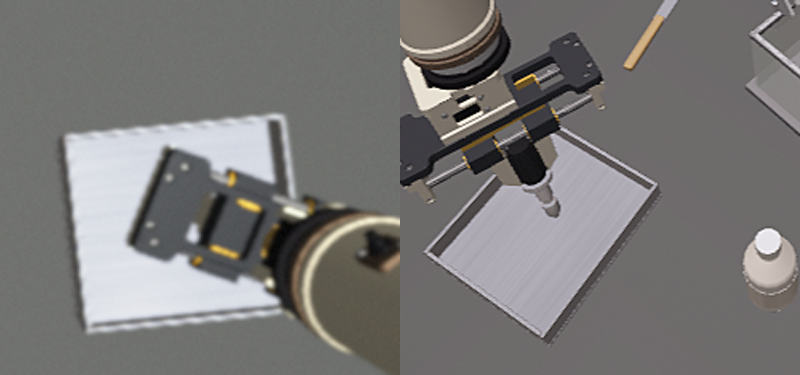

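```bash
python3 - <<'E'
from go2 import *
p,M=cur(); print('down',M.T@[0,0,-1],'back',M.T@[-np.cos(.349),np.sin(.349),0])
E
```

```text
down [-0.17  0.99 -0.01] back [-0.99 -0.17  0.  ]
```

Request:
arm_command(steps="0 0 0 -0.3 1.8 0 1; 0 0 0 -0.6 3.6 0 1; 0 0 0 -0.9 5.2 0 1; 0 0 0 -1.05 6.1 0 1; 0 0 0 -1.1 6.3 0 1")

```text
time: 12.12
ee_pos: [0.4758, -0.2868, 0.0664]
tcp_rot: [-0.686, 0.702, -0.062, 0.181]
wrist_force: [0.2, -0.2, -0.9]
finger_gap: 0.0234
```

Request:
arm_command(steps="0 0 0 -0.1 0.5 0 1; 0 0 0 -0.1 0.5 0 1", squeeze=4)

```text
time: 12.38
ee_pos: [0.4761, -0.287, 0.0617]
tcp_rot: [-0.686, 0.702, -0.062, 0.181]
wrist_force: [0.2, -0.1, 0.4]
finger_gap: 0.0239
```

Request:
arm_command(steps="0 0 0 -0.9 0.5 0 1; 0 0 0 -1.7 0.8 0 1; 0 0 0 -2.4 1.2 0 1; 0 0 0 -3.2 1.7 0 1; 0 0 0 -3.9 2.2 0 1")

```text
time: 13.0
ee_pos: [0.4425, -0.2747, 0.0327]
tcp_rot: [-0.686, 0.702, -0.062, 0.181]
wrist_force: [1.1, 0.0, -0.6]
finger_gap: 0.0239
```

```bash
python3 - <<'E'
from look import *
st(); p,s=look('g5.png',(420,180,600,350),(130,300,280,450))
E
```

```text
t 13.0 ee [ 0.44 -0.27  0.03] q [-0.69  0.7  -0.06  0.18] F [ 1.13  0.03 -0.6 ] gap 0.023894440527030335 j [ 0.88  0.5  -0.41  2.14  0.41  0.4   1.39]
```

View pics/g5.png

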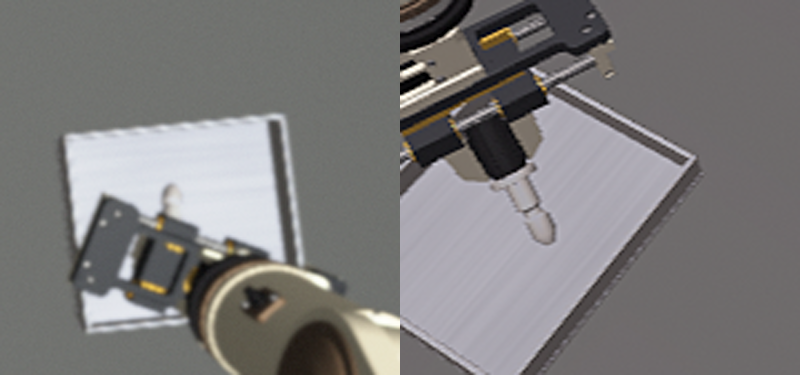

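The scene crop shows the plug pivoting down, nose on the tray floor near (540,235). I lower it a bit more, then open halfway.

Request:
arm_command(steps="0 0 0 -0.3 0.4 0 1; 0 0 0 -0.6 0.9 0 1; 0 0 0 -0.6 0.9 0 1; 0 0 0 -0.6 0.9 0 0.35; 0 0 0 -0.6 0.9 0 0.1")

```text
time: 13.72
ee_pos: [0.4394, -0.2734, 0.0236]
tcp_rot: [-0.686, 0.702, -0.062, 0.181]
wrist_force: [0.1, 0.0, -0.4]
finger_gap: 0.0355
```

Request:
arm_command(steps="0 0 0 0 0 0 0.1; 0 0 0 0 0 0 0.1; 0 0 0 0 0 0 0.1")

```text
time: 14.1
ee_pos: [0.4391, -0.2733, 0.0234]
tcp_rot: [-0.686, 0.702, -0.062, 0.181]
wrist_force: [0.9, 0.1, 0.7]
finger_gap: 0.0413
```

```bash
python3 - <<'E'
from look import *
st(); p,s=look('g6.png',(420,180,600,350),(130,300,280,450))
E
```

```text
t 14.1 ee [ 0.44 -0.27  0.02] q [-0.69  0.7  -0.06  0.18] F [0.87 0.15 0.71] gap 0.04125050778358241 j [ 0.86  0.51 -0.39  2.16  0.42  0.37  1.37]
```

View pics/g6.png

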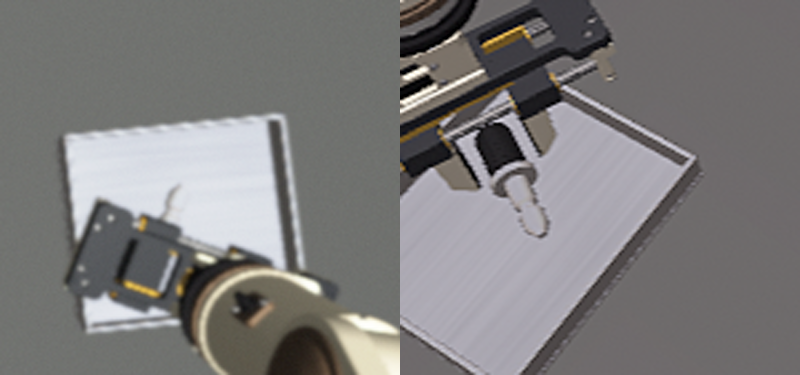

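```bash
cat > s3.py <<'E'
from s2 import *
def plan(T,ps,via):
    r=32-T; g=probe+[0,0,.060]
    f=lambda dz:g+[0,0,dz]-.019*zax(-r,np.radians(ps))
    S=TMp(-r,-180,ps)
    w=[(np.array([.44,-.27,.25]),TMp(5,-180,-20)),(np.array(via),TMp(0,-180,-10)),(f(.10),S),(f(0),S),(f(.14),S)]
    H=lambda a:mouth+(a+.060)*zax()-.019*zax(T) # a= mid along z
    h=TMp(T,-180,-9)
    w+=[(np.array([.47,.17,.34])-0,TMp((T-r)/2,-180,(ps-9)/2)),(H(.11),h),(H(.0),h),(H(-.027),h),(H(.06),h)]
    return w
if __name__=='__main__':
  q0=np.array(status.read_state()['joint_pos'])
  for T in (14,20,26):
   for ps in (-9,10,25):
    for via in ([.47,0,.33],[.52,.0,.33]):
     q,mm,e,o=simL(q0,plan(T,ps,via)); print(T,ps,via,round(mm,3),round(e,4),[round(float(x[1]),2) for x in o])
E
python3 s3.py
```

```text
14 -9 [0.47, 0, 0.33] 0.187 0.0004 [0.5, 0.41, 0.62, 0.76, 0.55, 0.52, 0.19, 0.33, 0.33, 0.33]
14 -9 [0.52, 0.0, 0.33] 0.19 0.0004 [0.5, 0.53, 0.62, 0.78, 0.55, 0.52, 0.19, 0.33, 0.33, 0.32]
14 10 [0.47, 0, 0.33] 0.184 0.0004 [0.5, 0.41, 0.53, 0.7, 0.47, 0.53, 0.18, 0.33, 0.34, 0.33]
14 10 [0.52, 0.0, 0.33] 0.187 0.0004 [0.5, 0.53, 0.54, 0.7, 0.47, 0.53, 0.19, 0.33, 0.33, 0.33]
14 25 [0.47, 0, 0.33] 0.181 0.0004 [0.5, 0.41, 0.49, 0.64, 0.42, 0.54, 0.18, 0.33, 0.34, 0.33]
14 25 [0.52, 0.0, 0.33] 0.184 0.0004 [0.5, 0.53, 0.49, 0.65, 0.42, 0.53, 0.18, 0.33, 0.34, 0.33]
20 -9 [0.47, 0, 0.33] 0.109 0.0005 [0.5, 0.41, 0.7, 0.75, 0.63, 0.44, 0.11, 0.25, 0.25, 0.25]
20 -9 [0.52, 0.0, 0.33] 0.114 0.0004 [0.5, 0.53, 0.71, 0.75, 0.64, 0.43, 0.11, 0.25, 0.25, 0.25]
20 10 [0.47, 0, 0.33] 0.101 0.0005 [0.5, 0.41, 0.64, 0.72, 0.57, 0.44, 0.1, 0.25, 0.26, 0.25]
20 10 [0.52, 0.0, 0.33] 0.106 0.0005 [0.5, 0.53, 0.65, 0.73, 0.58, 0.43, 0.11, 0.25, 0.25, 0.25]
20 25 [0.47, 0, 0.33] 0.092 0.0006 [0.5, 0.41, 0.61, 0.69, 0.54, 0.44, 0.09, 0.25, 0.26, 0.24]
20 25 [0.52, 0.0, 0.33] 0.098 0.0006 [0.5, 0.53, 0.61, 0.7, 0.54, 0.44, 0.1, 0.25, 0.26, 0.24]
26 -9 [0.47, 0, 0.33] 0.046 0.0007 [0.5, 0.41, 0.69, 0.68, 0.67, 0.35, 0.05, 0.17, 0.18, 0.18]
26 -9 [0.52, 0.0, 0.33] 0.051 0.0006 [0.5, 0.53, 0.71, 0.68, 0.7, 0.34, 0.05, 0.17, 0.18, 0.18]
26 10 [0.47, 0, 0.33] 0.03 0.0009 [0.5, 0.41, 0.65, 0.69, 0.63, 0.34, 0.03, 0.17, 0.18, 0.16]
26 10 [0.52, 0.0, 0.33] 0.036 0.0008 [0.5, 0.53, 0.67, 0.69, 0.65, 0.33, 0.04, 0.17, 0.18, 0.17]
26 25 [0.47, 0, 0.33] 0.013 0.0012 [0.5, 0.41, 0.61, 0.68, 0.59, 0.33, 0.01, 0.18, 0.18, 0.14]
26 25 [0.52, 0.0, 0.33] 0.019 0.0011 [0.5, 0.53, 0.63, 0.69, 0.61, 0.33, 0.02, 0.18, 0.18, 0.15]
```

```bash
python3 - <<'E'
from go2 import *
rows2(np.array([.44,-.27,.25]),8,-180,-20)
E
```

```text
turn [-0.38  0.09  1.72] | 1.8 shift cm [  3.8  -22.33   0.49] | 22.7
per row 0.4 4.5
pred q [ 1.08  0.16 -0.62  1.97  0.09  0.91  1.64] mm 0.21 err 0.0001
```

Request:
arm_command(steps="0 0 0 0.4 -2 0 0.1; 0 0 0 1 -6 0 0.1; 0 0 0 2 -12 0 0; 0 0 0 3 -17.5 0 0; 0 0 0 3.8 -22.3 0 0")

```text
time: 14.82
ee_pos: [0.4385, -0.2746, 0.2519]
tcp_rot: [-0.686, 0.702, -0.062, 0.181]
wrist_force: [0.6, 0.2, -0.6]
finger_gap: 0.0458
```

```bash
python3 - <<'E'
from go2 import *
st();rows2(np.array([.5,.0,.32]),0,-180,-12)
p,s=look('g7.png',(420,180,600,350),(80,250,330,480))
for n,P in(('top',p),('scene',s)):
    for d in spotter.pinpoint(P,'plug_mid'): print(n,d['p'],toworld(P,d['xyz']).round(3))
E
```

```text
t 14.825 ee [ 0.44 -0.27  0.25] q [-0.69  0.7  -0.06  0.18] F [ 0.6   0.23 -0.62] gap 0.0458157807052608 j [ 1.14  0.14 -0.65  1.98  0.07  0.88  1.68]
turn [ 0.34 -7.85  9.79] | 12.6 shift cm [-2.35 -7.16 27.96] | 29.0
per row 2.5 5.8
pred q [ 0.71  0.19 -0.87  1.79  0.15  1.23  1.17] mm 0.42 err 0.0001
top 0.66 [ 0.45 -0.28  0.02]
scene 0.66 [ 0.45 -0.28  0.02]
```

View pics/g7.png

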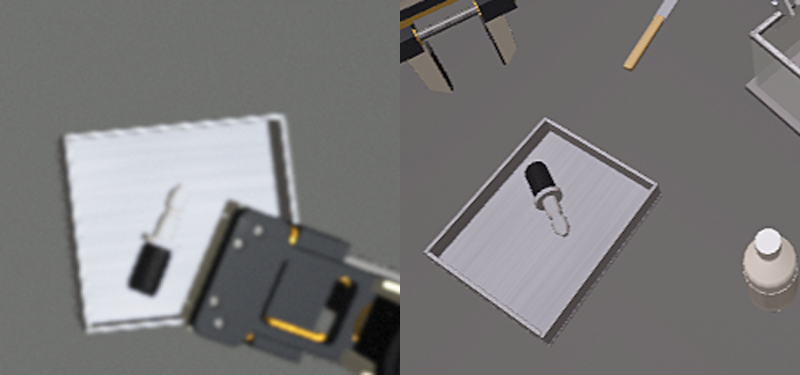

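The plug lies flat in the tray: knob at crop (150,268), networks say (0.45, -0.28, 0.02). On to the probe.

Request:
arm_command(steps="0 -1 1 -0.3 -2.5 4 0; 0 -2 3 -0.8 -5 9.5 -0.2; 0 -4 5 -1.3 -6 15.5 -0.4; 0 -6 7.5 -1.8 -6.7 21.5 -0.4; 0 -8 9.8 -2.3 -7.2 27.5 -0.4")

```text
time: 15.65
ee_pos: [0.4982, -0.0032, 0.3171]
tcp_rot: [-0.701, 0.705, -0.075, 0.071]
wrist_force: [0.7, -0.6, -0.2]
finger_gap: 0.0643
```

```bash
python3 - <<'E'
from go2 import *
st();g=probe+[0,0,.06+.11]
rows2(g-.019*zax(-12),-12,-180,-9)
P=vision.read_camera('top'); C=cloud(P)
box=(abs(C[...,0]-.498)<.025)&(abs(C[...,1]-.283)<.025)&(P['range_z']>0)
T=C[box&(C[...,2]>.178)]; print(len(T),T.mean(0))
E
```

```text
t 15.65 ee [ 0.5  -0.    0.32] q [-0.7   0.71 -0.08  0.07] F [ 0.68 -0.58 -0.17] gap 0.06428528084101136 j [ 0.74  0.2  -0.9   1.79  0.17  1.23  1.16]
turn [ 0.05 -2.89 11.71] | 12.1 shift cm [-6.28  6.57 28.1 ] | 29.5
per row 2.4 5.9
pred q [ 0.13  0.57 -0.89  1.57  0.28  1.34  0.62] mm 0.52 err 0.0001
195 [0.5  0.28 0.18]
```

Request:
arm_command(steps="0 -0.5 2 -1 0 5.5 -0.4; 0 -1 4.5 -2.5 1 11.5 -0.4; 0 -1.5 7 -4 2.5 17.5 -0.4; 0 -2 9.5 -5.3 4.5 23 -0.4; 0 -2.9 11.7 -6.3 6.5 28.1 -0.4")

```text
time: 16.32
ee_pos: [0.4937, 0.2845, 0.249]
tcp_rot: [0.706, -0.696, 0.129, 0.019]
wrist_force: [0.0, 0.2, 1.7]
finger_gap: 0.0647
```

```bash
python3 - <<'E'
from go2 import *
np.set_printoptions(suppress=True,precision=4)
st();g=probe+[0,0,.06]
rows2(g-.019*zax(-12),-12,-180,-9)
p,s=look('g8.png',(120,180,280,330),(300,80,460,230))
E
```

```text
t 16.325 ee [0.4937 0.2845 0.249 ] q [ 0.7062 -0.6959  0.1288  0.0192] F [0.02 0.19 1.67] gap 0.06471435985177275 j [ 0.145  0.584 -0.921  1.575  0.303  1.344  0.603]
turn [ 0.12  0.05 -0.05] | 0.1 shift cm [ 2.32 10.66  0.02] | 10.9
per row 0.0 2.2
pred q [ 0.1057  0.6968 -0.8567  1.6702  0.3885  1.1582  0.5658] mm 0.62 err 0.0002
```

View pics/g8.png

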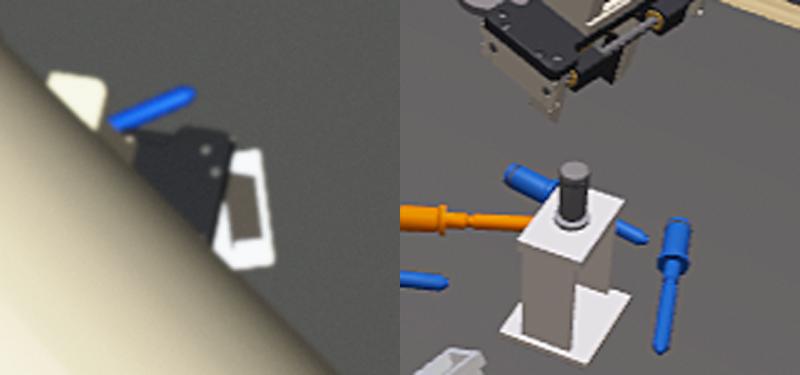

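Request:
arm_command(steps="0 0 0 0.6 2.5 0 -0.4; 0 0 0 1.2 5.5 0 -0.4; 0 0 0 1.8 8 0 -0.4; 0 0 0 2.2 9.8 0 -0.4; 0 0 0 2.3 10.5 0 -0.4")

```text
time: 17.05
ee_pos: [0.4951, 0.282, 0.1427]
tcp_rot: [0.706, -0.696, 0.129, 0.018]
wrist_force: [0.1, 0.9, 0.8]
finger_gap: 0.0643
```

```bash
python3 - <<'E'
from go2 import *
np.set_printoptions(suppress=True,precision=4)
st();g=probe+[0,0,.06]
rows2(g-.019*zax(-12),-12,-180,-9)
p,s=look('g9.png',(120,180,280,330),(320,80,440,200))
E
```

```text
t 17.05 ee [0.4951 0.282  0.1427] q [ 0.7063 -0.6959  0.1287  0.018 ] F [0.06 0.88 0.79] gap 0.06433107584803835 j [ 0.11   0.693 -0.858  1.669  0.388  1.163  0.569]
turn [ 0.09 -0.04  0.06] | 0.1 shift cm [-0.07  0.3   0.22] | 0.4
per row 0.0 0.1
pred q [ 0.1059  0.6973 -0.8573  1.6698  0.3892  1.1584  0.5653] mm 0.68 err 0.0
```

View pics/g9.png

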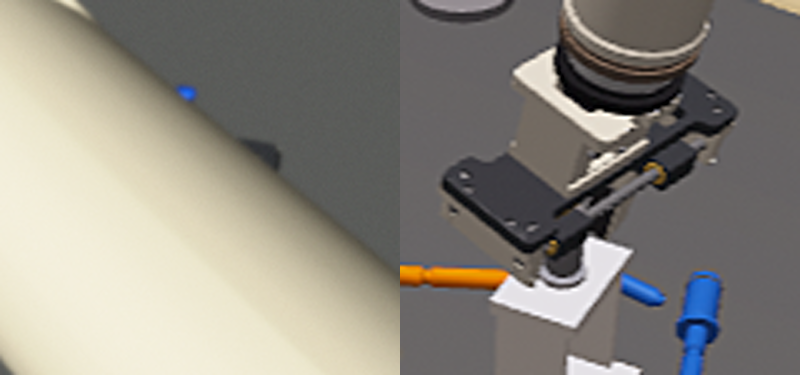

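Request:
arm_command(steps="0 0 0 -0.05 0.25 0.2 -0.2; 0 0 0 -0.05 0.25 0.2 1; 0 0 0 -0.05 0.25 0.2 1; 0 0 0 -0.05 0.25 0.2 1; 0 0 0 -0.05 0.25 0.2 1", squeeze=55)

```text
time: 17.77
ee_pos: [0.4954, 0.2847, 0.1424]
tcp_rot: [0.707, -0.696, 0.128, 0.017]
wrist_force: [-0.5, -0.4, 1.0]
finger_gap: 0.0254
```

Request:
arm_command(steps="0 0 0 0 0 0 1; 0 0 0 0 0 0 1")

```text
time: 18.02
ee_pos: [0.4953, 0.2848, 0.1423]
tcp_rot: [0.707, -0.696, 0.128, 0.017]
wrist_force: [-0.8, -1.8, 2.6]
finger_gap: 0.0251
```

```bash
python3 - <<'E'
from go2 import *
np.set_printoptions(suppress=True,precision=4)
st();p,M=cur(); rows2(p+[0,0,.15],-12,-180,-9)
E
```

```text
t 18.025 ee [0.4953 0.2848 0.1423] q [ 0.7067 -0.6957  0.1278  0.0172] F [-0.78 -1.83  2.61] gap 0.025091089381472486 j [ 0.106  0.694 -0.858  1.668  0.39   1.161  0.564]
turn [ 0.03 -0.03  0.2 ] | 0.2 shift cm [ -3.07 -14.68  -0.01] | 15.0
per row 0.0 3.0
pred q [ 0.1545  0.5494 -0.9398  1.5202  0.2754  1.421   0.6148] mm 0.6 err 0.0001
```

Request:
arm_command(steps="0 0 0 -0.3 -1.5 0 1; 0 0 0 -1 -4.7 0 1; 0 0 0 -1.8 -8.5 0 1; 0 0 0 -2.5 -12 0 1; 0 0 0 -3.1 -14.7 0 1")

```text
time: 18.65
ee_pos: [0.495, 0.2859, 0.2947]
tcp_rot: [0.707, -0.695, 0.127, 0.017]
wrist_force: [0.8, -0.6, -1.5]
finger_gap: 0.0251
```

```bash
python3 - <<'E'
from go2 import *
np.set_printoptions(suppress=True,precision=4)
st();p,s=look('g10.png',(120,180,280,330),(300,40,460,190))
C=cloud(s); 
for d in spotter.masks_of(s,'probe_mid'):
    c=C[d['region']&(s['range_z']>0)]; print(d['p'],np.percentile(c,5,0),np.percentile(c,95,0))
q0=status.read_state()['joint_pos']
H=lambda a:mouth+(a+.0624)*zax()-.019*zax(20)
for via,t in (([.47,.17,.34],4),([.46,.15,.36],10)):
    print(simL(q0,[(np.array(via),TMp(t,-180,-9)),(H(.115),TMp(20,-180,-9)),(H(-.027),TMp(20,-180,-9))])[1:])
rows2(np.array([.47,.17,.35]),2,-180,-9)
E
```

```text
t 18.65 ee [0.495  0.2859 0.2947] q [ 0.7074 -0.6951  0.1269  0.017 ] F [ 0.77 -0.56 -1.49] gap 0.02514827509020286 j [ 0.155  0.544 -0.941  1.522  0.274  1.42   0.614]
0.92 [0.4877 0.2743 0.1734] [0.512  0.3021 0.3178]
0.85 [0.5286 0.3    0.0012] [0.5948 0.4363 0.0319]
0.84 [0.3484 0.3973 0.0083] [0.5009 0.417  0.0337]
0.59 [0.2947 0.2813 0.0095] [0.394  0.3588 0.0319]
(np.float64(0.06957692883135658), np.float64(0.0005108638900346706), [(array([ 0.5173,  0.1468, -1.0315,  1.8054,  0.1812,  1.2108,  0.8477]), np.float64(0.456778214440777), np.float64(0.00030126569579641663)), (array([ 0.6828, -0.2404, -0.842 ,  2.1486, -0.0907,  0.823 ,  1.2893]), np.float64(0.06957692883135658), np.float64(0.0004435485737124478)), (array([ 0.5903,  0.2078, -0.8988,  2.164 ,  0.5648,  0.595 ,  0.7095]), np.float64(0.2560270993932887), np.float64(0.00039522131301071193))])
(np.float64(0.0749506655581254), np.float64(0.0004166447992332662), [(array([ 0.6132, -0.0372, -1.0153,  1.8794,  0.068 ,  1.1344,  0.9851]), np.float64(0.27275812090454316), np.float64(9.895566467379215e-05)), (array([ 0.66  , -0.235 , -0.8253,  2.1488, -0.0795,  0.8228,  1.2777]), np.float64(0.0749506655581254), np.float64(0.0003307276867556272)), (array([ 0.5717,  0.203 , -0.8774,  2.1644,  0.5541,  0.5914,  0.7186]), np.float64(0.25562649902950385), np.float64(0.0003822660468369461))])
turn [ -0.11   0.03 -13.64] | 13.6 shift cm [ -1.82  -5.37 -11.86] | 13.1
per row 2.7 2.6
pred q [ 0.5133  0.1692 -1.0306  1.7657  0.1752  1.2653  0.8538] mm 0.48 err 0.0003
```

View pics/g10.png

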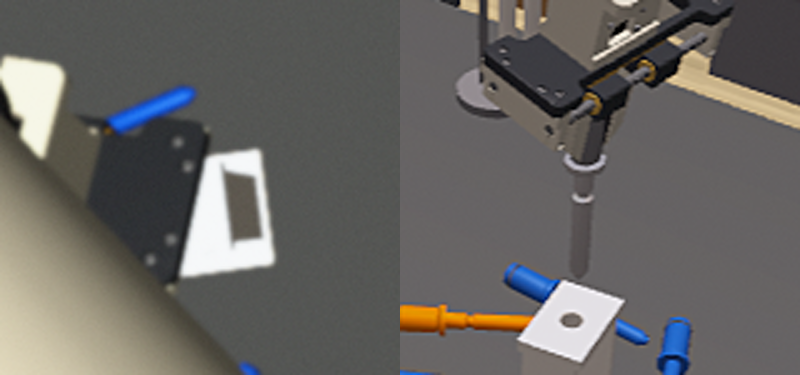

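The grey probe hangs from the gripper clear of the stand; the empty hole shows at crop (570,320). Moving to the holder.

Request:
arm_command(steps="0 0 -2.5 -0.3 -2 -2 1; 0 0 -5.5 -0.7 -4 -4.5 1; 0 0 -8.5 -1.1 -5 -7 1; 0 0 -11 -1.5 -5.3 -9.5 1; 0 0 -13.6 -1.8 -5.4 -11.9 1")

```text
time: 19.42
ee_pos: [0.4689, 0.1676, 0.3477]
tcp_rot: [-0.704, 0.706, -0.045, 0.066]
wrist_force: [0.5, 0.1, -1.7]
finger_gap: 0.0252
```

```bash
python3 - <<'E'
from go2 import *
np.set_printoptions(suppress=True,precision=4)
st()
H=lambda a:mouth+(a+.0624)*zax()-.019*zax(20)
rows2(H(.115),20,-180,-9)
E
```

```text
t 19.425 ee [0.4689 0.1676 0.3477] q [-0.7037  0.706  -0.0447  0.0663] F [ 0.52  0.08 -1.73] gap 0.025238578254900793 j [ 0.507  0.165 -1.015  1.771  0.167  1.263  0.864]
turn [  0.05   0.01 -18.24] | 18.2 shift cm [ -0.04   3.72 -10.68] | 11.3
per row 3.6 2.3
pred q [ 0.6805 -0.24   -0.8402  2.1486 -0.0896  0.823   1.2881] mm 0.07 err 0.0006
```

Request:
arm_command(steps="0 0 -4 0 0 -2.5 1; 0 0 -8 0 0 -5 1; 0 0 -12 0 0.5 -7.5 1; 0 0 -16 0 1.5 -9.5 1; 0 0 -18.2 0 3.2 -10.7 1")

```text
time: 20.05
ee_pos: [0.4527, 0.0612, 0.3156]
tcp_rot: [-0.684, 0.705, 0.067, 0.178]
wrist_force: [0.8, 0.2, -1.7]
finger_gap: 0.0254
```

Request:
arm_command(steps="0 0 0 0 0.3 0 1; 0 0 0 0 0.3 0 1")

```text
time: 20.3
ee_pos: [0.4552, 0.0634, 0.314]
tcp_rot: [-0.685, 0.704, 0.068, 0.176]
wrist_force: [0.2, -0.2, -1.5]
finger_gap: 0.025
```

```bash
python3 - <<'E'
from go2 import *
np.set_printoptions(suppress=True,precision=4)
st()
H=lambda a:mouth+(a+.0624)*zax()-.019*zax(20)
rows2(H(.115),20,-180,-9)
p,s=look('g11.png',(260,160,380,280),(260,120,400,260))
for n,P in (('top',p),('scene',s)):
    np.savez('i_'+n+'.npz',**P)
    C=cloud(P)
    for q in ('probe_mid','holder'):
        for d in spotter.pinpoint(P,q):
            w=toworld(P,d['xyz'])
            if abs(w[1]-.05)<.08 and w[2]>.1: print(n,q,round(d['p'],2),w)
print('expected mid',mouth+.115*zax())
E
```

```text
t 20.3 ee [0.4552 0.0634 0.314 ] q [-0.6849  0.7037  0.0675  0.1763] F [ 0.16 -0.17 -1.46] gap 0.025031607268189943 j [ 0.685 -0.236 -0.846  2.138 -0.088  0.832  1.286]
turn [-0.04  0.03 -0.08] | 0.1 shift cm [-0.3   0.26 -0.17] | 0.4
per row 0.0 0.1
pred q [ 0.6844 -0.2391 -0.844   2.1479 -0.0903  0.8229  1.289 ] mm 0.07 err 0.0
top probe_mid 0.91 [0.4795 0.0599 0.2798]
top holder 0.81 [0.5381 0.0512 0.18  ]
scene probe_mid 0.93 [0.4781 0.0603 0.2757]
scene holder 0.8 [0.5359 0.0444 0.1775]
expected mid [0.4792 0.0578 0.2755]
```

View pics/g11.png

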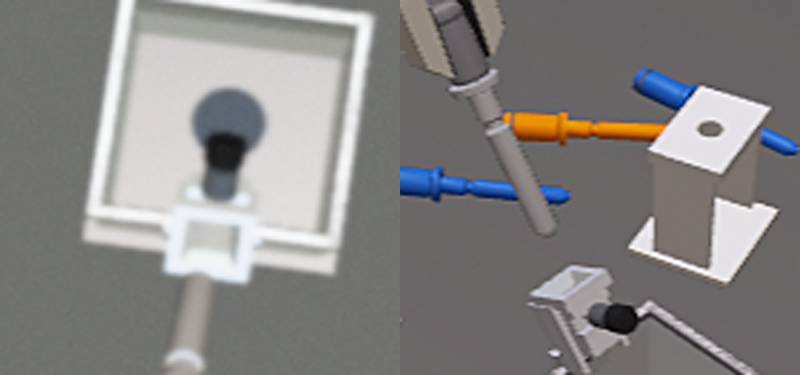

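```bash
cat > fitrod.py <<'E'
from go2 import *
np.set_printoptions(suppress=True,precision=4)
def fitrod(p,M,pics,a_mid=None):
    """fit rod line, radius 8, from points near expected line"""
    grasp=p+.019*(-M[:,1]); 
    # rod dir guess: tool -y rotated so rod tilt is tool+12
    d0=R.from_rotvec(M[:,2]*np.radians(0)).apply(-M[:,1])
    best=[]
    for s in (1,-1):
        d=R.from_rotvec(M[:,2]*np.radians(12*s)).apply(-M[:,1]); best.append((abs(d@zax()),d))
    d=max(best,key=lambda b:b[0])[1]
    res={}
    allP=[]
    for n,P in pics.items():
        C=cloud(P).reshape(-1,3); v=C-grasp; s=v@d; r=np.linalg.norm(v-s[:,None]*d,axis=1)
        k=(s<-.042)&(s>-.128)&(r<.016)&(P['range_z'].ravel()>0)
        res[n]=C[k]; allP.append(C[k])
    res['both']=np.vstack(allP)
    for n,Q in res.items():
        def f(x):
            dd=zfree(x[2],x[3]); o=grasp-.09*d+np.array([x[0],x[1],0]); w=Q-o
            return np.linalg.norm(np.cross(w,dd),axis=1)-.008
        s=least_squares(f,[0,0,np.arccos(d[2]),np.arctan2(-d[1],-d[0])],loss='soft_l1',f_scale=.001)
        x=s.x; o=grasp-.09*d+np.array([x[0],x[1],0]); dd=zfree(x[2],x[3])
        print(n,len(Q),'tilt',np.degrees(x[2]),'az',np.degrees(x[3]),'rms',np.sqrt(np.mean(s.fun**2)),'offset vs cmd grasp line(mm)',x[:2]*1000)
        # where axis crosses holder mouth plane
        z=zax(); k=((mouth-o)@z)/(dd@z); c=o+k*dd-mouth; hx=np.cross([np.sin(-psi),np.cos(psi),0],z); hy=np.array([-np.sin(psi),np.cos(psi),0])
        hx=np.cross(hy,z)
        e=grasp-o; print('   at mouth plane: hx',c@hx*1000,'hy',c@hy*1000)
    return
def zfree(t,a): return np.array([-np.sin(t)*np.cos(a),-np.sin(t)*np.sin(a),np.cos(t)])
E
python3 - <<'E'
from fitrod import *
pics={n:dict(np.load('i_'+n+'.npz')) for n in('top','scene')}
p,M=cur(); fitrod(p,M,pics)
# holder block: top face plane points
z=zax();hy=np.array([-np.sin(psi),np.cos(psi),0]);hx=np.cross(hy,z); print('hx',hx)
for n,P in pics.items():
    C=cloud(P).reshape(-1,3); v=C-mouth; L=np.c_[v@hx,v@hy,v@z]
    k=(abs(L[:,0])<.035)&(abs(L[:,1])<.035)&(abs(L[:,2])<.004)&(P['range_z'].ravel()>0)
    Q=L[k]; print(n,k.sum(),'x',np.percentile(Q[:,0],[2,98])*1000,'y',np.percentile(Q[:,1],[2,98])*1000,'z',np.median(Q[:,2])*1000)
    (cx,cy),wh,a=cv2.minAreaRect((Q[:,:2]*1000).astype(np.float32)); print(cx,cy,wh,a)
E
```

```text
top 325 tilt 32.08013571678588 az -8.651763749901198 rms 0.0007043923343264129 offset vs cmd grasp line(mm) [-2.4427  1.3677]
   at mouth plane: hx 1.9892664550296624 hy 2.8066108804958874
scene 427 tilt 32.17989228452345 az -8.959164003169334 rms 0.0013088903367414202 offset vs cmd grasp line(mm) [-1.3415  2.3047]
   at mouth plane: hx 2.9447171532136407 hy 3.645390503297237
both 752 tilt 32.09606265616222 az -8.988614833486498 rms 0.0011701255302058778 offset vs cmd grasp line(mm) [-2.0058  1.8531]
   at mouth plane: hx 2.316539673664829 hy 3.07071482672322
hx [ 0.8376 -0.1327  0.5299]
top 362 x [-16.8353  21.8122] y [-19.1877  18.1874] z -0.3834986072480431
1.8736896514892578 -0.4854888916015625 (40.781761169433594, 38.34672546386719) 0.8617994785308838
scene 175 x [-16.5414  22.7136] y [-19.9222  18.9193] z -0.9251338356828511
3.053892135620117 -0.4274024963378906 (40.43564987182617, 40.49371337890625) 88.58888244628906
```

Request:
arm_command(steps="0 0 0 -0.1 0 -0.3 1; 0 0 0 0 0.7 -0.3 1; 0 0 0 0.2 1.5 -0.3 1; 0 0 0 0.45 2.8 -0.3 1; 0 0 0 0.45 2.8 -0.3 1")

```text
time: 21.22
ee_pos: [0.4678, 0.0574, 0.2882]
tcp_rot: [-0.685, 0.704, 0.067, 0.176]
wrist_force: [-0.1, -0.1, -1.9]
finger_gap: 0.0254
```

```bash
cat > chk.py <<'E'
from fitrod import *
import sys
st(); p,s=look(sys.argv[1],(260,160,380,280),(260,120,400,260))
pp,M=cur(); fitrod(pp,M,{'top':p,'scene':s})
H=lambda a:mouth+(a+.0624)*zax()-.019*zax(20)
g=pp-.019*M[:,1]; print('a=',(g-mouth)@zax()-.0624)
E
python3 chk.py g12.png
```

```text
t 21.225 ee [0.4678 0.0574 0.2882] q [-0.685   0.7037  0.0668  0.1762] F [-0.14 -0.12 -1.93] gap 0.02537364877282431 j [ 0.717 -0.163 -0.9    2.155 -0.014  0.761  1.226]
top 286 tilt 31.874435480535293 az -8.84534409041132 rms 0.0007013235096016406 offset vs cmd grasp line(mm) [-2.6221  1.0313]
   at mouth plane: hx -0.6168371017412262 hy -1.2969305956373114
scene 406 tilt 32.15988100157327 az -9.32526019112749 rms 0.00130796180451296 offset vs cmd grasp line(mm) [-1.9559  1.956 ]
   at mouth plane: hx 0.12810634759196166 hy -0.5558986163694383
both 692 tilt 31.98430336259676 az -9.404027163926392 rms 0.001143780812586843 offset vs cmd grasp line(mm) [-2.3408  1.544 ]
   at mouth plane: hx -0.3302298884604871 hy -1.067933884430219
a= 0.08849970929879873
```

View pics/g12.png

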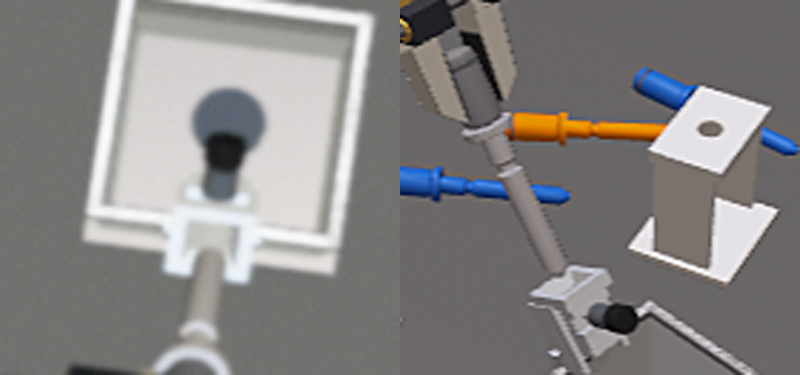

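The nose is right over the funnel, in line within 0.5 deg and about 1.3 mm off. I correct a little and enter.

Request:
arm_command(steps="0 0 0 0.2 0.5 0.08 1; 0 0 0 0.35 1.1 0.08 1; 0 0 0 0.5 1.8 0.08 1; 0 0 0 0.65 2.5 0.08 1; 0 0 0 0.65 2.5 0.08 1")

```text
time: 21.95
ee_pos: [0.4826, 0.056, 0.2673]
tcp_rot: [-0.685, 0.704, 0.067, 0.176]
wrist_force: [-0.1, 0.2, -1.3]
finger_gap: 0.0251
```

```bash
python3 chk.py g13.png
```

```text
t 21.95 ee [0.4826 0.056  0.2673] q [-0.6849  0.7038  0.0672  0.1765] F [-0.06  0.17 -1.32] gap 0.02512065565617094 j [ 0.743 -0.08  -0.96   2.158  0.095  0.708  1.126]
top 318 tilt 32.73392355070857 az -10.968695423493175 rms 0.003060649267682432 offset vs cmd grasp line(mm) [-1.9521  0.8736]
   at mouth plane: hx 1.8189249440901667 hy -1.2894735198468947
scene 418 tilt 32.212982510218 az -8.765874699590638 rms 0.0019487731716075598 offset vs cmd grasp line(mm) [-1.8383  1.8884]
   at mouth plane: hx 1.4600087120721168 hy 0.482518108262758
both 736 tilt 32.378704031713575 az -9.619089137634818 rms 0.0025665432841388103 offset vs cmd grasp line(mm) [-1.9284  1.4446]
   at mouth plane: hx 1.5474556798365586 hy -0.2586583295402067
a= 0.06272181595220612
```

View pics/g13.png

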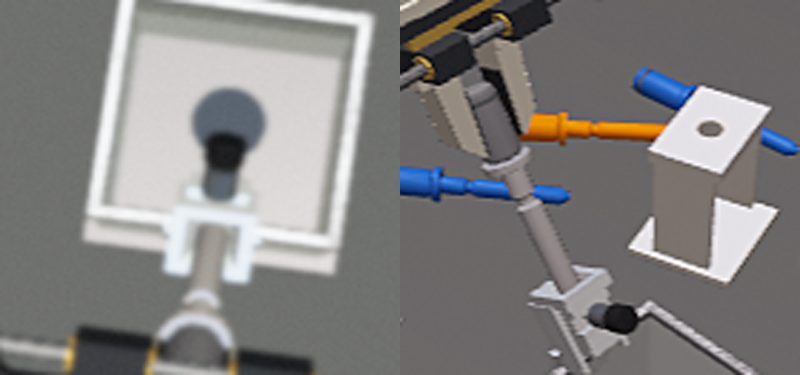

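Request:
arm_command(steps="0 0 0 0.08 0.5 0 1; 0 0 0 0.18 1 0 1; 0 0 0 0.3 1.5 0 1; 0 0 0 0.4 2 0 1; 0 0 0 0.4 2 0 1")

```text
time: 22.68
ee_pos: [0.4931, 0.0542, 0.2499]
tcp_rot: [-0.685, 0.704, 0.067, 0.177]
wrist_force: [1.0, 0.3, -5.7]
finger_gap: 0.0253
```

Request:
arm_command(steps="0 0 0 0.1 0.5 0 1; 0 0 0 0.2 1 0 1; 0 0 0 0.32 1.5 0 1; 0 0 0 0.42 2 0 1; 0 0 0 0.42 2 0 1")

```text
time: 23.3
ee_pos: [0.5039, 0.0525, 0.2326]
tcp_rot: [-0.685, 0.704, 0.067, 0.177]
wrist_force: [-1.2, -0.8, -4.8]
finger_gap: 0.0251
```

```bash
python3 chk.py g14.png
```

```text
t 23.3 ee [0.5039 0.0525 0.2326] q [-0.6848  0.7038  0.0673  0.1767] F [-1.21 -0.82 -4.78] gap 0.025142968728964488 j [ 0.722  0.065 -0.993  2.163  0.324  0.647  0.921]
top 286 tilt 33.74197468875546 az -8.518382718986818 rms 0.00427989644536032 offset vs cmd grasp line(mm) [-1.5261  0.6073]
   at mouth plane: hx 1.1385441908926635 hy -0.9788882583350602
scene 366 tilt 40.06189433431559 az -19.039913244593457 rms 0.003371672655156639 offset vs cmd grasp line(mm) [ 2.5182 -2.5719]
   at mouth plane: hx 4.116370996055073 hy -2.6277747440733195
both 652 tilt 39.31325393504617 az -17.422748570480227 rms 0.0039411708018655105 offset vs cmd grasp line(mm) [ 1.2545 -1.6947]
   at mouth plane: hx 3.1121658491039517 hy -2.1747707976647894
a= 0.021798003830819243
```

View pics/g14.png

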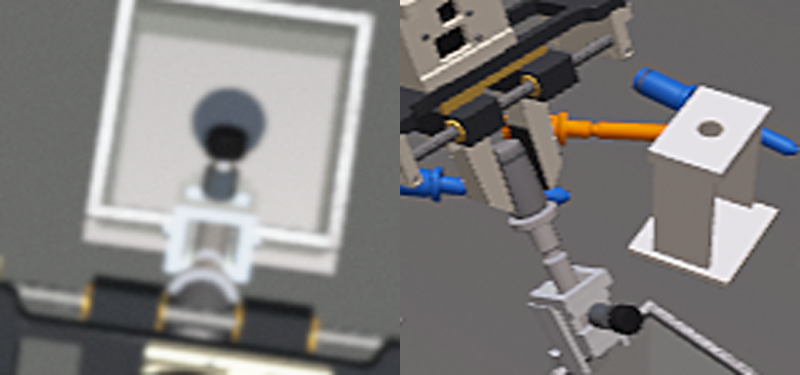

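The black knob moved outwards in both views, so the plunger rides on the rod. Forces are low; I keep going.

Request:
arm_command(steps="0 0 0 0.1 0.5 0 1; 0 0 0 0.2 1 0 1; 0 0 0 0.32 1.5 0 1; 0 0 0 0.42 2 0 1; 0 0 0 0.42 2 0 1")

```text
time: 24.02
ee_pos: [0.5146, 0.0508, 0.2153]
tcp_rot: [-0.685, 0.704, 0.067, 0.177]
wrist_force: [-1.8, -0.1, -4.7]
finger_gap: 0.0253
```

Request:
arm_command(steps="0 0 0 0.1 0.5 0 1; 0 0 0 0.2 1 0 1; 0 0 0 0.32 1.5 0 1; 0 0 0 0.36 1.75 0 1; 0 0 0 0.36 1.75 0 1")

```text
time: 24.65
ee_pos: [0.5237, 0.0494, 0.2004]
tcp_rot: [-0.685, 0.704, 0.067, 0.177]
wrist_force: [-3.3, 0.4, -5.1]
finger_gap: 0.0252
```

```bash
python3 chk.py g15.png
```

```text
t 24.65 ee [0.5237 0.0494 0.2004] q [-0.6846  0.7039  0.0674  0.1768] F [-3.34  0.38 -5.13] gap 0.02515441950589517 j [ 0.636  0.185 -0.939  2.16   0.523  0.611  0.75 ]
top 110 tilt 30.0600029470161 az 0.037775832827712755 rms 0.00459851302392611 offset vs cmd grasp line(mm) [6.2969 0.223 ]
   at mouth plane: hx 9.807645403727028 hy -3.931456926964849
scene 332 tilt 24.487340940687712 az 5.910612204115441 rms 0.004625091463300473 offset vs cmd grasp line(mm) [ 1.6814 -2.8169]
   at mouth plane: hx 11.021760299636298 hy -8.810260801801824
both 442 tilt 23.893420080599164 az 0.3083804878048677 rms 0.004621732925168086 offset vs cmd grasp line(mm) [ 2.0548 -1.8761]
   at mouth plane: hx 11.341107676026498 hy -5.935888960422709
a= -0.016371450955143065
```

View pics/g15.png

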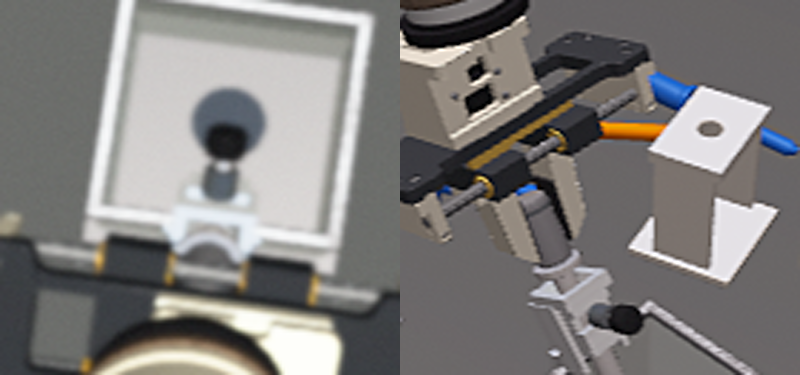

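Request:
arm_command(steps="0 0 0 0.08 0.4 0 1; 0 0 0 0.15 0.7 0 1; 0 0 0 0.2 0.95 0 1; 0 0 0 0.2 0.95 0 1")

```text
time: 25.25
ee_pos: [0.5291, 0.0486, 0.1923]
tcp_rot: [-0.685, 0.704, 0.068, 0.177]
wrist_force: [-2.0, 0.6, -6.6]
finger_gap: 0.0256
```

Request:
arm_command(steps="0 0 0 0.03 0.15 0 1; 0 0 0 0.05 0.25 0 1; 0 0 0 0.05 0.25 0 1")

```text
time: 25.62
ee_pos: [0.5299, 0.0486, 0.1912]
tcp_rot: [-0.684, 0.705, 0.068, 0.177]
wrist_force: [-14.4, -1.1, 13.3]
finger_gap: 0.0251
```

```bash
python3 chk.py g16.png|grep -v hx
```

```text
t 25.625 ee [0.5299 0.0486 0.1912] q [-0.6838  0.7046  0.0679  0.1769] F [-14.43  -1.14  13.31] gap 0.025094194977220742 j [ 0.607  0.215 -0.915  2.158  0.576  0.603  0.705]
top 26 tilt 32.51222697161384 az -43.79567189846609 rms 0.002428257319253667 offset vs cmd grasp line(mm) [  5.4664 -10.5446]
scene 316 tilt 24.04898293017705 az 9.618124649505942 rms 0.0027298917775903874 offset vs cmd grasp line(mm) [ 2.1046 -2.3996]
both 342 tilt 24.063625646632943 az 7.491711242538086 rms 0.00293122483613858 offset vs cmd grasp line(mm) [ 2.0309 -2.1199]
a= -0.02764554005974018
```

View pics/g16.png

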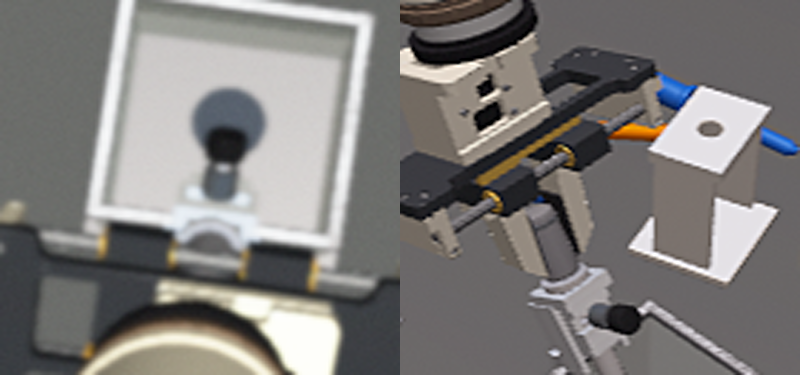

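Request:
arm_command(steps="0 0 0 0.03 0.12 0 1; 0 0 0 0.03 0.12 0 1")

```text
time: 25.98
ee_pos: [0.53, 0.0486, 0.191]
tcp_rot: [-0.683, 0.705, 0.068, 0.177]
wrist_force: [-26.4, -0.2, 30.3]
finger_gap: 0.0255
```

```bash
python3 chk.py g17.png|grep -v hx; python3 - <<'E'
import cv2
E
```

```text
t 25.975 ee [0.53   0.0486 0.191 ] q [-0.6831  0.7054  0.0679  0.1767] F [-26.38  -0.19  30.27] gap 0.02553632224564369 j [ 0.603  0.216 -0.914  2.157  0.58   0.605  0.701]
top 23 tilt 40.18806826578726 az -72.39787028596919 rms 0.001786861590653385 offset vs cmd grasp line(mm) [  4.571  -21.0956]
scene 309 tilt 23.93618884866263 az 8.460930636073442 rms 0.002777908932103604 offset vs cmd grasp line(mm) [ 2.0267 -2.0455]
both 332 tilt 23.992448496971097 az 6.811343612733423 rms 0.0029456793875386 offset vs cmd grasp line(mm) [ 1.9536 -1.8191]
a= -0.027843906955074514
```

Hard stop: the force rose to 40 N along the bore while the tool stayed put at a = -27.8 mm, so the collar is on the mouth. I relax, then release.

Request:
arm_command(steps="0 0 0 -0.04 -0.2 0 1; 0 0 0 -0.04 -0.2 0 0.4; 0 0 0 -0.04 -0.2 0 0; 0 0 0 -0.04 -0.2 0 -0.1; 0 0 0 -0.04 -0.2 0 -0.1")

```text
time: 26.7
ee_pos: [0.5304, 0.0486, 0.1913]
tcp_rot: [-0.685, 0.704, 0.068, 0.177]
wrist_force: [-0.5, 0.5, -0.1]
finger_gap: 0.0494
```

```bash
python3 chk.py g18.png|grep -v hx
```

```text
t 26.7 ee [0.5304 0.0486 0.1913] q [-0.6846  0.7038  0.0679  0.1773] F [-0.53  0.45 -0.13] gap 0.049359692782968326 j [ 0.609  0.215 -0.915  2.157  0.574  0.6    0.708]
top 28 tilt 26.505356554143557 az -40.621484446875456 rms 0.003229083027756253 offset vs cmd grasp line(mm) [ 0.9584 -7.35  ]
scene 319 tilt 23.368719696124433 az 9.499629863442445 rms 0.0028991894172536374 offset vs cmd grasp line(mm) [ 1.2238 -2.0042]
both 347 tilt 23.17106522905238 az 7.953365962613496 rms 0.0031029823777255043 offset vs cmd grasp line(mm) [ 1.248  -1.7368]
a= -0.02781470004510052
```

View pics/g18.png

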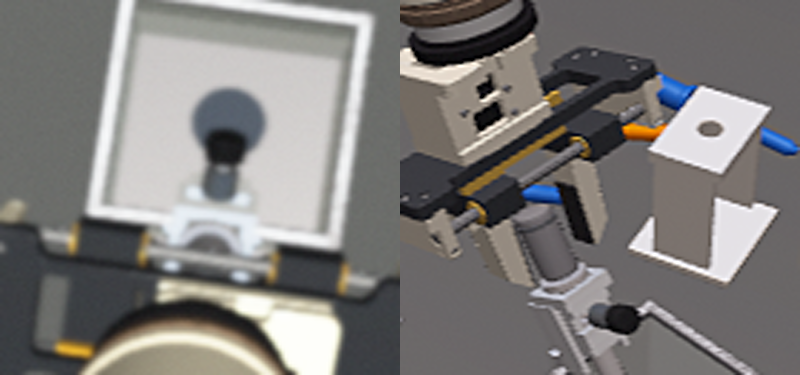

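Released, with the probe staying put. I retreat along the bore and check.

Request:
arm_command(steps="0 0 0 -0.3 -1.5 0 -0.1; 0 0 0 -0.8 -3.5 0 -0.1; 0 0 0 -1.2 -5.5 0 -0.1; 0 0 0 -1.7 -8 0 -0.1; 0 0 0 -2.1 -10 0 -0.1")

```text
time: 27.42
ee_pos: [0.4764, 0.0572, 0.2786]
tcp_rot: [-0.684, 0.704, 0.068, 0.177]
wrist_force: [-1.1, -0.7, -0.7]
finger_gap: 0.0507
```

```bash
python3 - <<'E'
from go2 import *
np.set_printoptions(suppress=True,precision=4)
st(); p,s=look('g19.png',(260,160,380,280),(260,120,400,260))
save(s,'s_end.png')
rows2(np.array([.44,-.1,.36]),5,-180,-15)
z=zax();hy=np.array([-np.sin(psi),np.cos(psi),0]);hx=np.cross(hy,z)
for n,P in(('top',p),('scene',s)):
    for q in ('probe_mid','plug_mid'):
        for d in spotter.pinpoint(P,q):
            w=toworld(P,d['xyz']); 
            if w[2]>.1 or q[1]=='l': print(n,q,round(d['p'],2),w,'holder frame',(w-mouth)@hx,(w-mouth)@hy,(w-mouth)@z)
    C=cloud(P).reshape(-1,3);v=C-mouth;L=np.c_[v@hx,v@hy,v@z]
    k=(np.hypot(L[:,0],L[:,1])<.02)&(L[:,2]>.012)&(L[:,2]<.065); Q=C[k]
    print(n,k.sum(),'head top z (home: 56mm)',np.percentile(L[k][:,2],99)*1000)
    k2=k&(L[:,2]<.052); Q=L[k2]
    s_=least_squares(lambda x:np.hypot(Q[:,0]-x[0]-x[2]*(Q[:,2]-.03),Q[:,1]-x[1]-x[3]*(Q[:,2]-.03))-.013,[0,0,0,0],loss='soft_l1',f_scale=.001)
    print('  head axis offset mm at z=30',s_.x[:2]*1000,'tilt err deg',np.degrees(s_.x[2:]),np.sqrt(np.mean(s_.fun**2)))
E
```

```text
t 27.425 ee [0.4764 0.0572 0.2786] q [-0.6845  0.7039  0.068   0.1771] F [-1.09 -0.71 -0.73] gap 0.05073627749749794 j [ 0.799 -0.132 -0.99   2.155  0.017  0.732  1.199]
turn [-1.2   5.88 15.23] | 16.4 shift cm [  1.62  -7.93 -16.11] | 18.0
per row 3.3 3.6
pred q [ 0.92   -0.061  -0.7194  1.8952 -0.0373  1.2054  1.5205] mm 0.17 err 0.0002
top probe_mid 0.8 [0.5526 0.0452 0.1554] holder frame -0.0005387566601654699 -0.0010291830537990665 -0.02634013880244876
top plug_mid 0.93 [ 0.4525 -0.2766  0.0264] holder frame -0.11003084082650881 -0.33444792468743884 -0.11001908616885928
top 412 head top z (home: 56mm) 57.26910313222931
  head axis offset mm at z=30 [ 0.1683 -0.2475] tilt err deg [ 0.3992 -0.0217] 0.0005362184421575285
scene plug_mid 0.86 [ 0.4538 -0.279   0.0196] holder frame -0.11221843467972113 -0.3366605606856543 -0.11666922465429885
scene 358 head top z (home: 56mm) 55.96577712446626
  head axis offset mm at z=30 [0.1122 0.5325] tilt err deg [ 0.841  -0.8393] 0.0011718440036602477
```

View pics/g19.png

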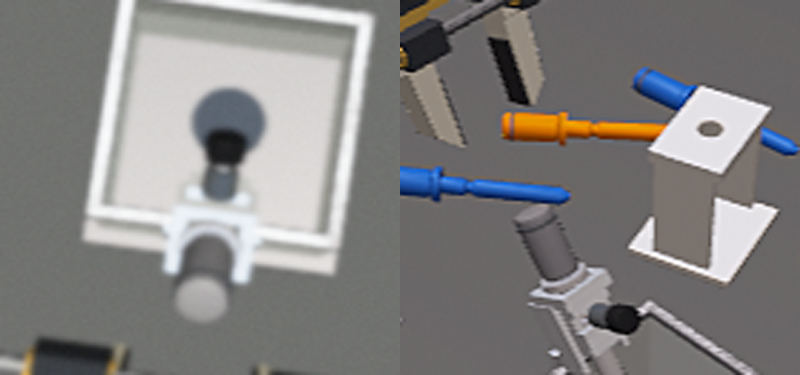

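```bash
python3 - <<'E'
from h import *
r.sign_off(); st()
E
```

```text
the job is handed in; nothing more can be done
the job is handed in; nothing more can be done
```

The flotation cell is ready for its run, and I handed the job in at about 27.5 s of the 59 s. The hand-in reports no verdict.

**What I did**
- **Plug:** I pulled the blanking plug out along the bore, put its nose on the tray floor, tipped it down with a light grip and let go. It lies flat inside the tray, at about (0.45, -0.28, 0.02) m.
- **Probe:** I took the grey probe from the white stand and slid it down the holder past the plunger. I pushed until the tool stopped moving and the force along the bore rose to about 40 N, then released it and backed the gripper off.

**Last checks**
- The probe's head top stands 56–57 mm above the mouth along the bore; fully home should read 56 mm.
- The head axis is within about 0.6 mm of the mouth centre I measured and about 1.2 deg of the bore line.
- The network puts the probe's origin 26.3 mm below the mouth; fully home is 27 mm.
- After the push home, the plunger knob had moved slightly back in from where it sat while riding on the rod. I judged the snap from pictures only and could not read the joint.
- The gripper was about 10 cm clear of the probe, with only the sensor's usual wrist force of about 1.5 N.

**Problems and disagreements**
- My first approach ran two joints to the edge of their ranges. I worked out the arm's geometry from logged poses and regripped with the tool turned half round and tilted 20 deg.
- My two estimates of the mouth centre, from the plug and from the holder block, differed by 1–3 mm. I aimed between them.
- The network missed the seated probe in the last scene picture and found it only from the top.
- The blue and orange look-alikes toppled onto the bench before my first grasp. I never reached for them.
- The arm kept clear of the bottle, jar and spatula, but I did not measure them again at the end.

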